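# Slide the filter disc into its recess under the clamp bridge

## Robot

A 6-joint arm with a two-finger parallel gripper is mounted at the origin on the work surface. World frame = base frame: x ahead of the robot, y to its left, z up, the work surface at z = 0. Lengths are in mm, angles in degrees, forces in N, time in s.
With the tool pointing down it reaches from about 350 to 925 mm from the base axis. Payload 6.4 kg.
Tool frame: the origin (TCP) lies between the finger pads; the fingertips stand 22 mm ahead of it and the grasp point (between the pads) lies 3 mm ahead of it; x points along the fingers, y is the direction in which the jaws open and shut, and the axes are right-handed (so a half turn about x gives the same grasp; the last joint's range is limited). The gripper opens to 94 mm and grips with 3 to 60 N. Pads are 16 mm wide; open, the fingers measure 119 mm over their backs; the gripper's body (75 mm by 177 mm) begins 78 mm behind the grasp point.
Start: joints at [-74.949, 14.043, 89.255, -0, 76.702, -9.975], TCP at [274.983, -588.981, 227.455] pointing down, gripper open.
Joint ranges: [-179.41, 179.41], [-58.25, 129.5], [7.25, 145.43], [-54.29, 234.29], [11.92, 165.04], [-157.13, 157.13]. Speed limits (degrees/s): [147.25, 147.25, 180, 180, 180, 180].

## Interface

Orientations are given as a 3x3 rotation matrix whose columns are the frame's x, y, z axes.
In Python, from workcell import get_obs, cams, workorder gives the robot as it stands.
- The arm moves only by the tool drive_tool, never from a script. Its argument "targets" is a list of rows, each an object of numbers: "x", "y", "z": the shift along the tool's x, y, z in cm; "rx", "ry", "rz": the turn, a rotation vector about the tool's x, y, z in rad. A call has 1 to 5 rows; each row shifts and turns the pose as measured when the row begins, along the tool's axes as they then stand; what a row does not reach is not made up. A row lasts 1/8 s, in which the tool goes at most 62.5 mm and 10.7 degrees, less where a joint would pass 70% of its speed; a pose out of reach is approached as far as the arm can. A call is refused whole if a number of a shift passes 6.25 or a number of a turn 0.188, either way. A call with a gripper value outside its range is refused whole. "gripper" is the opening, from 0 (shut) to 1 (fully open), set as the call begins (left out, the last holds). The fingers move at their own pace and stop on an object; "grip_force" is the grip in N (left out, the last holds). Time passes only in rows, so rows that do not move let the fingers close. It gives the time, the measured TCP pose, the force and the opening at its end, in the units of the state.
- get_obs(): the state, without advancing time (a new reading comes with each control period).
- cams.snapshot(name): name is "scene" or "side" or "wrist"; returns a dict with "image" (384x512x3 uint8, red, green, blue), "range_z" (384x512 float32, mm along the optical axis (not along the pixel's ray), 0 where there is no reading), "fx", "fy", "cx", "cy" (pixels), "xyz" and "orientation" of the camera in the world; the wrist camera has in their place "mount" (4x4, takes a point from camera to tool coordinates, whose origin is the TCP and whose axes are the tool frame's). Camera axes: x right, y down, z forward; pixel columns grow to the right and rows downward; lengths in mm; the calibration is good to about 2 mm. A picture is of the moment at which its call begins: read the wrist's pose just before it.
- workorder.close_job(): hands the job in, once; it reports no verdict.
The state is a dict: "time_s": time; "joint_pos": joint angles; "joint_velocities": joint speeds; "effort": joint torques, N m; "eef_pos": TCP position; "eef_rot": TCP orientation; "ft_force": force on the tool from outside, world axes, zero at the start; "ft_torque": the same for the moment, N m; "finger_gap": opening from 0.0 (shut) to 1.0 (fully open).
Only numpy, scipy, OpenCV 4.12 (cv2) and the standard library are available. Lean on these libraries where they do the work, as an engineer would, in place of code of your own. Each camera call takes 0.05 s, during which the arm holds its last target.

## Task

Load the cell base: lift the tabbed filter disc off its storage stand by its rim, lay it flat on the open end of the aluminium base plate with its tab pointing away from the bridge, and let go. Then use the upright tab to slide the disc along the plate under the low bridge until it drops flat to the bottom of the round recess, and let go. Leave the other things on the bench where they are.

Things in the scene. Friction and masses are not known exactly. Their poses are not given: they have to be found in the camera images.
- disc_center (a point): Centre, half-way up, of the loose filter disc: steel, 60 mm diameter, 12 mm thick, 160 to 280 g, grey porous top face; z is its axis, up. A flat tongue (14 mm wide, the upper 6 mm of the thickness) leaves the rim along the disc's own -x and carries an upright black tab. Starts on the stand, where its rim can be gripped across the disc's y axis (60 mm).
- tab (a point): Grip point of the disc's upright black tab, 75 mm from the disc's axis along the disc's -x and 27 mm above the disc's underside. The tab is 10 mm thick (along the disc's y), 24 mm long (along x), and reaches from 6 to 42 mm above the disc's underside.
- disc: The same disc again, given at the centre of its underside, x from the tab towards the disc, z up.
- stand: Fixed grey storage stand; origin on the bench under the axis of its round pedestal, 40 mm wide, top 30 mm above the bench; the disc on it overhangs by 10 mm all round, its tab along the stand's -x. Foot 10 mm high, 70 mm wide (y), from 110 mm behind (-x) to 40 mm ahead (+x) of the origin.
- cheeks (a point): Bench level, midway between the stand's two upright cheeks, 75 mm from the pedestal's axis. They are 77 mm high, 34 mm long (x), 34 mm over both (y), enclose the tab with 4 mm of air each side and rise 5 mm above it: there the tab cannot be gripped, and the disc must be raised straight up by 45 mm or more to clear them.
- pocket (a point): Centre of the round recess, level with the plate's top face, 14 mm above the bench. Recess 64 mm wide, 4 mm deep, flat floor; x points from the plate's open end to the recess, z up. Seated, the disc's centre is 2 mm above this point (tongue 2 mm clear of the plate); lying on the plate it is 6 mm above.
- apron (a point): Middle of the open end of the fixed aluminium plate, on its top face, 95 mm from the recess centre along -x: a place to lay the disc, its tab then overhangs the plate's edge. Same axes as the recess. Plate 200 mm (x) by 160 mm (y); its open edge is 50 mm behind (-x) this point.
- bridge (a point): Middle of the underside of the fixed steel bridge, 17 mm above the plate, right above the recess centre. Bar 30 mm wide (x), 138 mm long (y), 14 mm thick; posts centred 62 mm either side (110 mm clear between). Black knobs on its ends and a brass stub in its middle reach 46 and 43 mm above the plate.
- jar: Bystander, leave alone: closed clear jar with black cap, 44 mm diameter, 70 mm tall; origin under its base
- plain_disc: Bystander, leave alone: small plain stone disc without tab, 42 mm diameter, 10 mm thick; origin under its base
- sample_ring: Bystander, leave alone: steel ring, 72 mm outside, 45 mm tall; origin under its base
- cup: Bystander, leave alone: aluminium cup, 68 mm across the rim, 75 mm tall; origin under its base
- weight: Bystander, leave alone: brass cylinder, 52 mm diameter, 35 mm tall; origin under its base
- wrench: Bystander, leave alone: wrench lying flat, 150 mm long; origin under its middle
- brush: Bystander, leave alone: brush lying flat, 160 mm long; origin under its middle
Mind the look-alikes: they are no part of the job. What is shaped like the disc but pink is not meant.

How it is judged (in metres and radians):
On the way, in this order (a step that is already met when the one before it is completed fails the run):
1. the disc lies flat on the plate's open end, tab away from the bridge, let go (z of disc_center in the frame of pocket between 0.0045 and 0.0095 m and angle between disc_center's own z axis and vertical below 0.09 rad and x of disc_center in the frame of pocket between -0.145 and -0.048 m and y of disc_center in the frame of pocket between -0.06 and 0.06 m and contact force between the fingers and disc below 0.2 N and x of tab in the frame of pocket below -0.115 m), for 0.2 s.
2. the disc slides along the plate, under the bridge (z of disc_center in the frame of pocket between 0.0045 and 0.0095 m and angle between disc_center's own z axis and vertical below 0.09 rad and horizontal distance between disc_center and pocket below 0.043 m), for 0.04 s.
At the end, for the whole second after the job is handed in: The disc lies at rest in the recess: its centre within 4 mm of the recess centre horizontally and at most 3.2 mm above the plate's top face (2 mm when fully down), tilted less than 0.05 rad (horizontal distance between disc_center and pocket below 0.004 m and z of disc_center in the frame of pocket below 0.0032 m and angle between disc_center's own z axis and vertical below 0.05 rad and linear speed of disc below 0.01 m/s); the robot touches nothing.
It fails at once if a bystander is moved by more than 30 mm (distance of any of jar, plain_disc, sample_ring, cup, weight, wrench, brush from where it was at the start of the episode above 0.03 m).
It also fails if it takes over 54 s, if anything falls off the work surface, if the arm or the gripper's body presses on something with over 40 N, if the wrist force passes 120 N, or if a joint passes its speed limit or range.

## Working session

There is one attempt and no reset: what is moved stays moved. The work goes in short steps, Python scripts to look and compute and a tool call to move; the robot and the scene stay as the last step left them, time stands still between calls to the robot, and variables do not carry over. Pictures are saved under pics/ and viewed, and the job is handed in when it is done.

Besides the shell and the picture viewer there is one more tool, called after "Call:" as a command line: name --argument value ..., lists and objects as JSON in quotes. drive_tool: Moves the arm, as the interface text tells. Its arguments: {"type":"object","properties":{"targets":{"type":"array"},"gripper":{"type":"number"},"grip_force":{"type":"number"}},"required":["targets"]}

```bash
ls; mkdir -p pics
python3 - <<'E'
from workcell import get_obs,cams
import cv2,numpy as np,pickle
o=get_obs();print(o)
for n in ["scene","side"]:
    s=cams.snapshot(n);pickle.dump(s,open(f'{n}0.pkl','wb'))
    cv2.imwrite(f'pics/{n}0.png',s['image'][:,:,::-1]);print({k:v for k,v in s.items() if k not in('image','range_z')})
o=get_obs();s=cams.snapshot("wrist");s['obs']=o;pickle.dump(s,open('wrist0.pkl','wb'));cv2.imwrite('pics/wrist0.png',s['image'][:,:,::-1]);print(s['mount'])
E
```

```text
pics
{'time_s': 0.0, 'joint_pos': array([-7.49493696e+01,  1.40834416e+01,  8.93241347e+01,  1.19451038e-03,
        7.67029122e+01, -9.97561545e+00]), 'joint_velocities': array([ 0.00673999, -0.06289853,  0.02267362,  0.02250988,  0.08044576,
        0.02919184]), 'effort': array([-1.95014756e-03, -4.15833700e+01, -3.14605165e+01,  6.83153118e-02,
        3.31153872e-02, -1.34963279e-04]), 'eef_pos': array([ 274.82944933, -588.42067499,  226.36018455]), 'eef_rot': array([[-4.81155924e-04,  4.23028556e-01, -9.06116223e-01],
       [ 1.86750587e-03, -9.06114367e-01, -4.23028682e-01],
       [-9.99998140e-01, -1.89572012e-03, -3.54026018e-04]]), 'ft_force': array([0.32412933, 0.59401637, 0.41210428]), 'ft_torque': array([ 0.02149317, -0.0130884 ,  0.00320021]), 'finger_gap': 0.9995630977665096}
{'fx': 379.30334211467743, 'fy': 379.30334211467743, 'cx': 250.31332881083236, 'cy': 195.49833742803696, 'xyz': array([1228.26309534, -444.29653048,  832.02713638]), 'orientation': array([[ 0.53861342,  0.5767011 , -0.61425681],
       [ 0.84247859, -0.35894181,  0.40173448],
       [ 0.01119826, -0.7338778 , -0.67918921]])}
{'fx': 364.78763326453173, 'fy': 364.78763326453173, 'cx': 255.65974536461567, 'cy': 185.91180294875736, 'xyz': array([235.79651613, 628.50148273, 854.51793079]), 'orientation': array([[-0.87336827, -0.3766025 ,  0.30886636],
       [-0.48673214,  0.65156684, -0.58185263],
       [ 0.01788008, -0.65850681, -0.75236234]])}
[[ 9.22073607e-04 -2.30867200e-01  9.72984833e-01 -1.58289198e+02]
 [ 9.99999444e-01  7.10435387e-04 -7.79104504e-04 -3.51346471e-01]
 [-5.11373181e-04  9.72985011e-01  2.30867727e-01 -6.60277614e+01]
 [ 0.00000000e+00  0.00000000e+00  0.00000000e+00  1.00000000e+00]]
```

View pics/scene0.png

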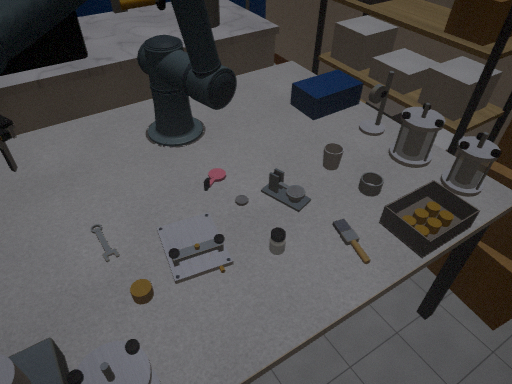

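View pics/side0.png

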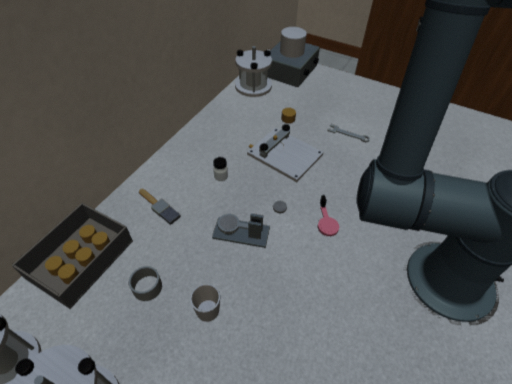

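View pics/wrist0.png

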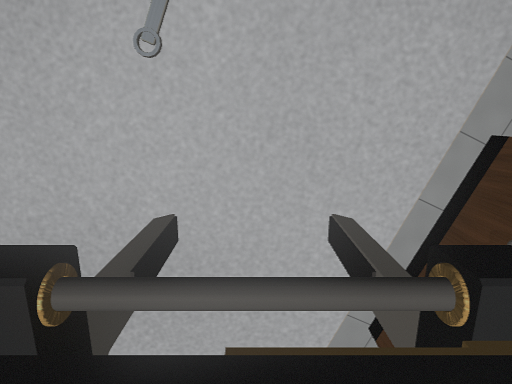

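Candidates in the scene picture:
- Grey disc on the grey stand at (296,193), side view (229,223). Tabbed and grey, so I choose this one.
- Pink tabbed disc at (216,175): look-alike.
- Small plain stone disc at (242,200): bystander.
- Ring at (371,184): bystander.

The plate and bridge are at (196,246). Next I take close crops.

```bash
cat > h.py <<'E'
import numpy as np,cv2,pickle
def load(n): return pickle.load(open(n+'.pkl','rb'))
def pose(s):
    if 'mount' in s:
        T=np.eye(4);T[:3,:3]=s['obs']['eef_rot'];T[:3,3]=s['obs']['eef_pos'];T=T@s['mount'];return T[:3,:3],T[:3,3]
    return np.array(s['orientation']),np.array(s['xyz'])
def ray(s,u,v,z):
    R,t=pose(s);d=R@np.array([(u-s['cx'])/s['fx'],(v-s['cy'])/s['fy'],1]);return t+d*(z-t[2])/d[2]
def proj(s,p):
    R,t=pose(s);c=R.T@(np.array(p)-t);return np.array([s['fx']*c[0]/c[2]+s['cx'],s['fy']*c[1]/c[2]+s['cy']])
def cloud(s):
    R,t=pose(s);v,u=np.mgrid[:384,:512];d=s['range_z'];P=np.stack([(u-s['cx'])/s['fx']*d,(v-s['cy'])/s['fy']*d,d],-1)@R.T+t;P[d==0]=np.nan;return P
def crop(s,x0,y0,x1,y1,k,name):
    cv2.imwrite(name,cv2.resize(s['image'][y0:y1,x0:x1,::-1],None,fx=k,fy=k,interpolation=cv2.INTER_CUBIC))
E
python3 - <<'E'
from h import *
a=load('scene0');b=load('side0')
crop(a,245,150,325,220,5,'t1.png');crop(b,195,185,285,255,5,'t2.png');crop(a,145,200,245,285,5,'t3.png');crop(b,235,110,335,185,5,'t4.png')
I=[cv2.resize(cv2.imread(f't{i}.png'),(400,300)) for i in (1,2,3,4)]
cv2.imwrite('pics/crops.png',np.vstack([np.hstack(I[:2]),np.hstack(I[2:])]))
for s,u,v,z in [(a,295,192,42),(b,228,222,42),(a,277,175,77),(b,257,217,77)]: print(ray(s,u,v,z))
for s,pts in [(a,[(274,181),(304,195)]),(b,[(228,222),(257,219)])]:
    P=cloud(s)
    print([P[v,u] for u,v in pts])
E
```

```text
[573.59266956 149.3698855   42.        ]
[571.01029878 151.73756334  42.        ]
[510.1319042  123.57074874  77.        ]
[498.90314695 120.57384931  77.        ]
[array([507.43304571, 115.54282276,  54.05685576]), array([597.19170688, 166.47814274,  39.47931282])]
[array([570.53767521, 152.40976083,  43.14558274]), array([497.22685645, 123.41152602,  72.60174117])]
```

View pics/crops.png

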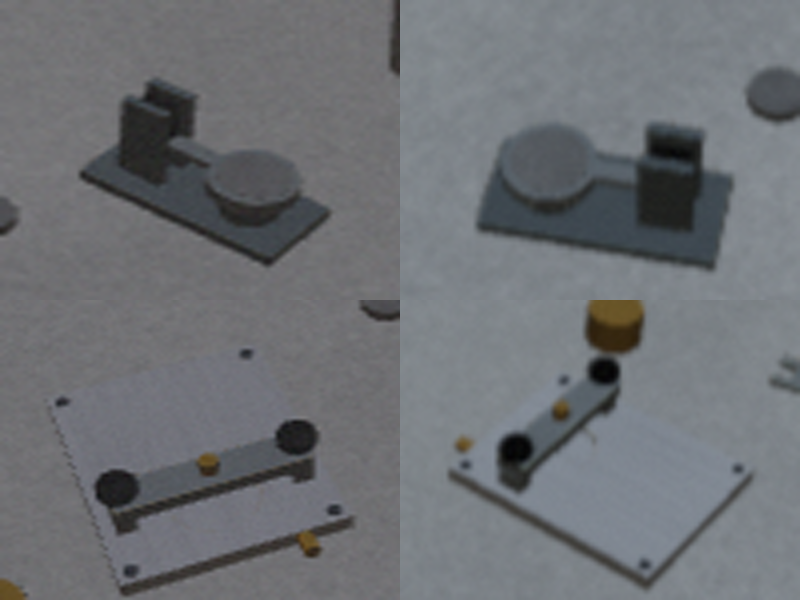

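The crops confirm it: the grey disc sits on its stand with the tab between the cheeks, and the plate's open end is on the robot's side of the bridge. Now I fit poses.

Run:
```python
from h import *
for n,box in [('scene0',(150,200,240,285)),('side0',(240,115,330,185))]:
    s=load(n);P=cloud(s);x0,y0,x1,y1=box
    im=cv2.cvtColor(s['image'],cv2.COLOR_RGB2HSV)
    sub=P[y0:y1,x0:x1];z=sub[...,2]
    print(n,'bench z',np.nanmedian(z[z<8]),'plate z',np.nanmedian(z[(z>9)&(z<20)]))
    m=((z>8)).astype(np.uint8)
    m=cv2.morphologyEx(m,cv2.MORPH_OPEN,np.ones((3,3)))
    c=max(cv2.findContours(m,0,1)[0],key=cv2.contourArea)[:,0]+[x0,y0]
    pl=(z>9)&(z<19);Q=sub[pl][:,:2].astype(np.float32)
    # keep main component
    Q=Q[np.linalg.norm(Q-np.median(Q,0),axis=1)<135]
    r=cv2.minAreaRect(Q);print(r,cv2.boxPoints(r).round(0).tolist())
    hi=sub[(z>28)&(z<50)];hi=hi[np.linalg.norm(hi[:,:2]-r[0],axis=1)<130]
    print('bridge',cv2.minAreaRect(hi[:,:2].astype(np.float32)),hi.mean(0))
# stand/disc
for n,box in [('scene0',(255,160,320,215)),('side0',(205,200,280,255))]:
    s=load(n);P=cloud(s);x0,y0,x1,y1=box;sub=P[y0:y1,x0:x1];z=sub[...,2]
    d=sub[(z>37)&(z<47)];d=d[np.linalg.norm(d[:,:2]-[572,150],axis=1)<36]
    print(n,'disc',cv2.minEnclosingCircle(d[:,:2].astype(np.float32)),np.median(d[:,2]))
    k=sub[z>65];print('cheek top',cv2.minAreaRect(k[:,:2].astype(np.float32)),np.median(k[:,2]))
    f=sub[(z>6)&(z<14)];print('foot',cv2.minAreaRect(f[:,:2].astype(np.float32)))
```

```text
scene0 bench z 1.442089923310391 plate z 15.174356535754328
((577.6959228515625, -203.18533325195312), (160.8786163330078, 218.47447204589844), 81.18632507324219) [[457.0, -266.0], [673.0, -299.0], [698.0, -140.0], [482.0, -107.0]]
bridge ((615.8421630859375, -209.8907012939453), (137.2902374267578, 32.54537582397461), 81.57555389404297) [ 620.83833791 -211.26912406   44.20672287]
side0 bench z 2.3976312956222046 plate z 16.039093544936634
((575.5169677734375, -203.98377990722656), (165.58761596679688, 212.05404663085938), 81.13330078125) [[458.0, -269.0], [668.0, -302.0], [693.0, -139.0], [484.0, -106.0]]
bridge ((615.0833740234375, -207.31861877441406), (137.51402282714844, 32.59773635864258), 82.02748107910156) [ 610.63993274 -204.06739445   44.29369923]
scene0 disc ((570.4336547851562, 149.5984344482422), 32.83354187011719) 43.69925458604109
cheek top ((500.65447998046875, 128.01693725585938), (35.769630432128906, 36.241153717041016), 14.232120513916016) 74.40600400203846
foot ((503.04388427734375, 171.965576171875), (181.24830627441406, 240.58059692382812), 54.775760650634766)
side0 disc ((568.3582153320312, 150.47601318359375), 32.70647430419922) 43.90354166318565
cheek top ((499.5053405761719, 128.70574951171875), (32.98848342895508, 36.80751419067383), 18.781124114990234) 75.39123501736162
foot ((537.6082153320312, 118.96646118164062), (204.36166381835938, 181.3949432373047), 30.34794807434082)
```

```bash
cat > go.py <<'E'
from h import *
from workcell import get_obs,cams
import sys
def togo(x,y,z,ydeg):
    """tool y axis at world yaw ydeg, tool x down. prints residual in tool axes (cm) and rotvec (rad)"""
    from scipy.spatial.transform import Rotation as Ro
    o=get_obs();R=o['eef_rot'];a=np.radians(ydeg);Y=np.array([np.cos(a),np.sin(a),0]);X=np.array([0,0,-1.]);T=np.stack([X,Y,np.cross(X,Y)],1)
    print('t',round(o['time_s'],2),'pos',o['eef_pos'].round(1),'yaw y',np.degrees(np.arctan2(R[1,1],R[0,1])).round(2),'F',o['ft_force'].round(1),'gap',round(o['finger_gap']*94,1))
    d=np.array([x,y,z])-o['eef_pos']
    print('now-axes cm',(R.T@d/10).round(2),'final-axes cm',(T.T@d/10).round(2),'rotvec',Ro.from_matrix(R.T@T).as_rotvec().round(3))
def snap(n,name):
    o=get_obs();s=cams.snapshot(n);s['obs']=o;pickle.dump(s,open(name+'.pkl','wb'));cv2.imwrite('pics/'+name+'.png',s['image'][:,:,::-1]);return s
E
python3 -c "
from go import *
togo(570,150,227,-72.6)"
```

```text
t 0.15 pos [ 274.9 -588.6  226.6] yaw y -64.97 F [ 0.4  0.1 -0.5] gap 94.2
now-axes cm [ 5.000e-02 -5.444e+01 -5.799e+01] final-axes cm [-4.000e-02 -6.165e+01 -5.025e+01] rotvec [ 0.133 -0.     0.001]
```

Call:
drive_tool --targets '[{"rx": 0.13, "y": -4.0, "z": -4.0}, {"y": -4.75, "z": -3.85}, {"y": -4.75, "z": -3.85}, {"y": -4.75, "z": -3.85}, {"y": -4.75, "z": -3.85}]' --gripper 1.0

```text
invalid input at $.targets[0]: expected keys x, y, z, rx, ry, rz
```

Call:
drive_tool --targets '[{"x": 0, "y": -4.0, "z": -4.0, "rx": 0.13, "ry": 0, "rz": 0}, {"x": 0, "y": -4.75, "z": -3.85, "rx": 0, "ry": 0, "rz": 0}, {"x": 0, "y": -4.75, "z": -3.85, "rx": 0, "ry": 0, "rz": 0}, {"x": 0, "y": -4.75, "z": -3.85, "rx": 0, "ry": 0, "rz": 0}, {"x": 0, "y": -4.75, "z": -3.85, "rx": 0, "ry": 0, "rz": 0}]' --gripper 1.0

```text
time_s: 0.78
eef_pos: [385.3, -303.8, 224.9]
eef_rot: [[-0.001, 0.291, -0.957], [0.004, -0.957, -0.291], [-1.0, -0.004, -0.0]]
ft_force: [1.1, -0.2, 0.1]
finger_gap: 1.001
```

```bash
python3 -c "
from go import *
togo(570,150,227,-72.6)"
```

```text
t 0.78 pos [ 385.3 -303.8  224.9] yaw y -73.1 F [ 1.1 -0.2  0.1] gap 94.1
now-axes cm [ -0.05 -38.05 -30.86] final-axes cm [ -0.21 -37.78 -31.2 ] rotvec [-0.009 -0.     0.004]
```

Call:
drive_tool --targets '[{"x": 0, "y": -4.75, "z": -3.9, "rx": 0, "ry": 0, "rz": 0}, {"x": 0, "y": -4.75, "z": -3.9, "rx": 0, "ry": 0, "rz": 0}, {"x": 0, "y": -4.75, "z": -3.9, "rx": 0, "ry": 0, "rz": 0}, {"x": 0, "y": -4.75, "z": -3.9, "rx": 0, "ry": 0, "rz": 0}, {"x": 0, "y": -4.75, "z": -3.9, "rx": 0, "ry": 0, "rz": 0}]'

```text
time_s: 1.4
eef_pos: [502.8, -14.2, 225.8]
eef_rot: [[0.001, 0.289, -0.957], [0.003, -0.957, -0.289], [-1.0, -0.003, -0.002]]
ft_force: [0.7, -0.3, 1.2]
finger_gap: 1.001
```

Call:
drive_tool --targets '[{"x": 0, "y": -4.75, "z": -4.0, "rx": 0, "ry": 0, "rz": 0}, {"x": 0, "y": -4.75, "z": -3.9, "rx": 0, "ry": 0, "rz": 0}, {"x": 0, "y": -4.0, "z": -3.0, "rx": 0, "ry": 0, "rz": 0}, {"x": 0, "y": 0, "z": 0, "rx": 0, "ry": 0, "rz": 0}]'

```text
time_s: 1.9
eef_pos: [568.2, 153.5, 225.5]
eef_rot: [[0.001, 0.295, -0.956], [0.003, -0.956, -0.295], [-1.0, -0.002, -0.001]]
ft_force: [-0.7, -0.8, 0.1]
finger_gap: 0.999
```

```bash
python3 -c "
from go import *
togo(570,150,227,-72.6)
snap('wrist','w1')"
```

```text
t 1.9 pos [568.2 153.5 225.5] yaw y -72.85 F [-0.7 -0.8  0.1] gap 93.9
now-axes cm [-0.15  0.38 -0.07] final-axes cm [-0.15  0.38 -0.07] rotvec [-0.004 -0.001  0.002]
```

View pics/w1.png

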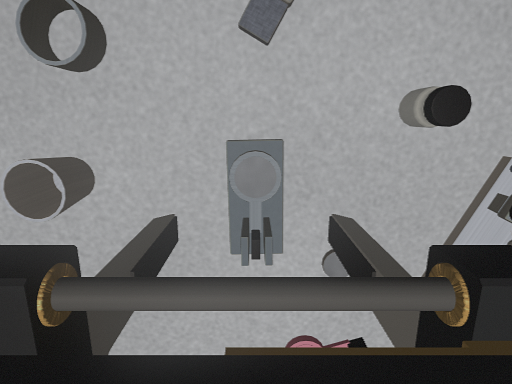

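The wrist view shows the disc at (256,177), the tab between its cheeks at (256,243), and clear space for both fingers. Now I measure accurately.

```bash
python3 -c "
from h import *
s=load('w1');g=cv2.cvtColor(s['image'],cv2.COLOR_RGB2GRAY)
c=cv2.HoughCircles(g[130:230,210:300],cv2.HOUGH_GRADIENT,1,50,param1=80,param2=12,minRadius=20,maxRadius=34);print(c)
c=c[0,0]+[210,130,0];print(c,'disc',ray(s,c[0],c[1],42))
P=cloud(s);z=P[...,2]
print('depth disc z',np.median(z[165:190,245:267]))
m=(z>36)&(z<48);m[:130]=0;m[215:]=0;m[:,:210]=0;m[:,300:]=0
print(cv2.minEnclosingCircle(P[m][:,:2].astype(np.float32)))
d=s['image'][225:262,235:280].max(2);print(d[20:30])
hsv=s['image'][225:262,235:280]
m=(d<45).astype(np.uint8);mm=cv2.moments(m,True);u,v=mm['m10']/mm['m00']+235,mm['m01']/mm['m00']+225;print('dark',m.sum(),u,v,ray(s,u,v,72))
crop(s,200,120,310,280,4,'pics/w1c.png')
"
```

```text
[[[44.5 47.5 26.1]]]
[254.5        177.5         26.10000038] disc [568.79487695 152.63224608  42.        ]
depth disc z nan
((562.8740234375, 149.48094177246094), 37.406700134277344)
[[110 109 111 111 111  99 108 111 109 109 109 111 109  73  85 111  76  55
   57  57  56  57  55  55  51  94 110 112  93  64 101 111 110 110 108 110
  109  98 107 111 111 109 111 109 112]
 [110 110 109 110 111  94 106 110 110 110 110 110 109  72  84 111  76  54
   57  56  58  56  54  56  51  91 111 114  96  66 102 111 110 110 110 110
  109  97 106 112 110 110 110 110 112]
 [110 112 111 110 112  97 106 111 110 110 109 109 110  72  92 111  76  55
   56  57  58  56  56  54  49  93 112 114  99  67 100 111 109 109 109 110
  110  99 107 110 109 108 109 110 109]
 [111 110 111 109 112 102 107 110 111 110 109 111 108  70  92 112  76  54
   56  55  57  56  55  54  51  94 112 115 104  71 101 112 109 111 109 111
  111  96 107 111 109 109 110 111 110]
 [110 110 110 110 112 103 109 111 112 110 111 109 110  70  94 112  77  55
   56  57  55  56  57  53  51  94 113 114 110  71 100 111 111 111 109 109
  110  99 107 111 11
[... 314 characters left out ...]
112 113 115  76 101 111 110 109 111 110
  110 100 107 111 111 112 109 109 111]
 [110 109 108 109 108 106 111 111 110 111 111 111 110  72  98 112  74  54
   56  56  56  54  55  53  50  94 110 113 114  76  99 110 110 110 110 111
  110 101 108 111 110 111 110 111 110]
 [109 109 108 107 108 103 110 110 109 108 110 110 111  69  92 108  73  54
   54  55  56  53  55  53  47  86 101 101 108  76 103 112 110 110 109 109
  109 103 109 111 113 115 115 118 120]
 [133 133 135 136 137 143 121 107 109 112 111 111 111  72 142 162 101  56
   56  56  56  54  53  53  47 136 164 169 173 111 104 110 109 110 108 110
  110 127 159 167 168 167 167 170 170]]
dark 5 257.0 241.0 [507.52300733 130.80542489  72.        ]
```

View pics/w1c.png

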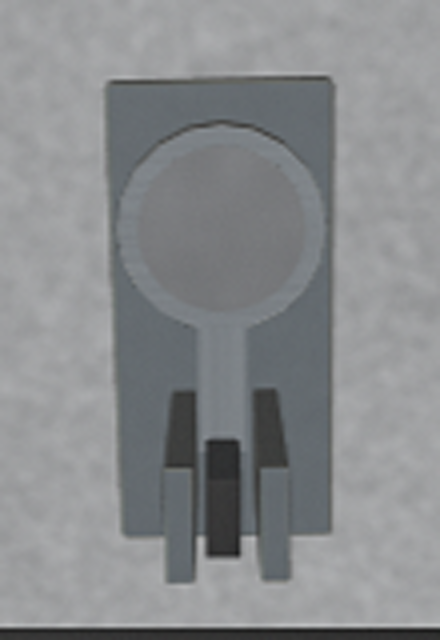

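```bash
python3 -c "
from h import *
s=load('w1')
f=lambda a,b,z: ray(s,a/4+200-.4,b/4+120-.4,z)
d=f(221,225,42);t=f(223,518.5,72);print(d,t,np.linalg.norm((d-t)[:2]),np.degrees(np.arctan2(*(d-t)[1::-1])))
q=[f(a,b,10) for a,b in [(107,83),(333,78),(330,534),(125,535)]];q=np.array(q);print(q.round(1))
e=(q[0]+q[1]-q[2]-q[3])/2;print(e,np.degrees(np.arctan2(e[1],e[0])))
from go import togo
togo(d[0],d[1],110,np.degrees(np.arctan2(*(d-t)[1::-1]))-90)
"
```

```text
[570.74100329 152.81860689  42.        ] [497.72976577 129.64973999  72.        ] 76.59919840751358 17.605944913798627
[[596.7 197.   10. ]
 [618.4 132.   10. ]
 [476.5  85.6  10. ]
 [456.  150.4  10. ]]
[141.3215153   46.51033538   0.        ] 18.21689653652938
t 1.95 pos [567.9 152.1 225.4] yaw y -72.95 F [-0.4  0.8 -0.6] gap 93.9
now-axes cm [11.54  0.04 -0.29] final-axes cm [11.54  0.02 -0.3 ] rotvec [-0.01  -0.001  0.002]
```

Call:
drive_tool --targets '[{"x": 4.5, "y": 0, "z": -0.2, "rx": -0.01, "ry": 0, "rz": 0}, {"x": 4.5, "y": 0, "z": 0, "rx": 0, "ry": 0, "rz": 0}, {"x": 4.0, "y": 0, "z": 0, "rx": 0, "ry": 0, "rz": 0}, {"x": 0, "y": 0, "z": 0, "rx": 0, "ry": 0, "rz": 0}]'

```text
time_s: 2.45
eef_pos: [569.7, 147.9, 93.3]
eef_rot: [[0.002, 0.298, -0.955], [0.001, -0.955, -0.298], [-1.0, -0.0, -0.002]]
ft_force: [-0.6, -0.0, -0.0]
finger_gap: 1.002
```

```bash
python3 -c "
from go import *
togo(570.5,152.3,53.5,-72.2)
s=snap('wrist','w2')"
```

```text
t 2.45 pos [569.7 147.9  93.3] yaw y -72.66 F [-0.6 -0.  -0. ] gap 94.2
now-axes cm [ 3.98 -0.39 -0.2 ] final-axes cm [ 3.98 -0.39 -0.21] rotvec [-0.008 -0.002  0.   ]
```

View pics/w2.png

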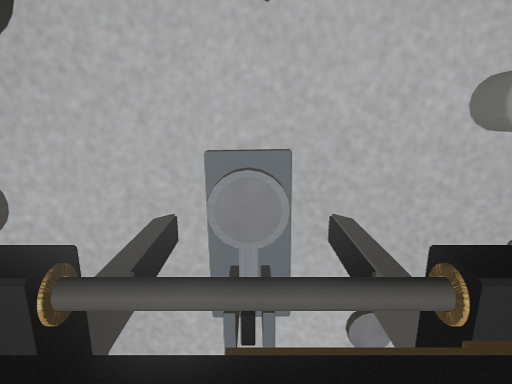

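```bash
python3 -c "
from go import *
s=load('w2');crop(s,190,140,310,260,5,'pics/w2c.png')
d=ray(s,248,208.7,42);print(d);togo(d[0],d[1],53.5,-72.2)
s=snap('wrist','w2b')"
```

```text
[571.27647205 152.47383067  42.        ]
t 2.5 pos [571.5 148.1  95.7] yaw y -72.66 F [-0.1  1.   0.5] gap 94.5
now-axes cm [ 4.22 -0.43 -0.08] final-axes cm [ 4.22 -0.42 -0.11] rotvec [-0.008 -0.006 -0.001]
```

View pics/w2c.png

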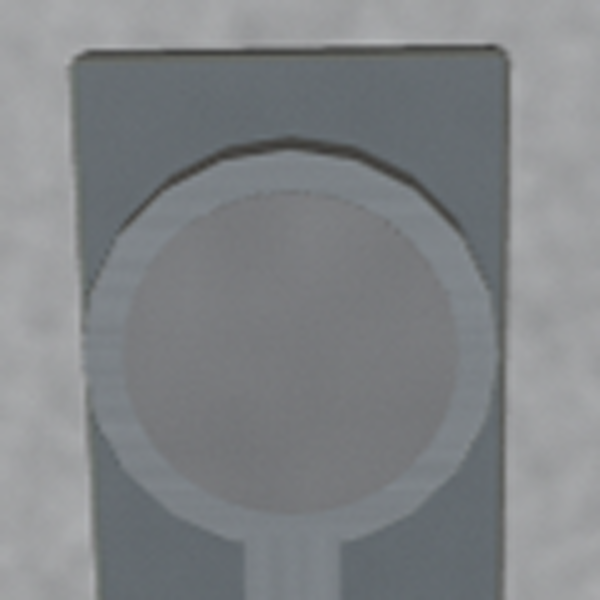

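Call:
drive_tool --targets '[{"x": 1.5, "y": -0.4, "z": -0.1, "rx": -0.008, "ry": 0, "rz": 0}, {"x": 1.5, "y": 0, "z": 0, "rx": 0, "ry": 0, "rz": 0}, {"x": 0, "y": 0, "z": 0, "rx": 0, "ry": 0, "rz": 0}]'

```text
time_s: 2.92
eef_pos: [576.0, 152.6, 70.3]
eef_rot: [[0.018, 0.306, -0.952], [0.002, -0.952, -0.306], [-1.0, 0.003, -0.017]]
ft_force: [-0.0, 0.3, -0.8]
finger_gap: 1.003
```

```bash
python3 -c "
from go import *
for i in range(3):
  togo(571,152.5,53.5,-72.2);s=snap('wrist','w3')
s=snap('side','s3');crop(s,190,170,290,260,7,'pics/s3c.png')"
```

```text
t 2.92 pos [576.  152.6  70.3] yaw y -72.18 F [-0.   0.3 -0.8] gap 94.3
now-axes cm [ 1.67 -0.15  0.51] final-axes cm [ 1.68 -0.14  0.48] rotvec [ 0.    -0.017 -0.003]
t 2.98 pos [576.5 152.7  71. ] yaw y -72.19 F [-0.1  1.   0.2] gap 94.3
now-axes cm [ 1.74 -0.15  0.56] final-axes cm [ 1.75 -0.15  0.53] rotvec [ 0.    -0.019 -0.004]
t 3.02 pos [576.8 152.7  71.4] yaw y -72.18 F [ 0.2 -0.8 -0. ] gap 94.0
now-axes cm [ 1.78 -0.16  0.6 ] final-axes cm [ 1.79 -0.15  0.56] rotvec [ 0.    -0.019 -0.004]
```

View pics/w3.png

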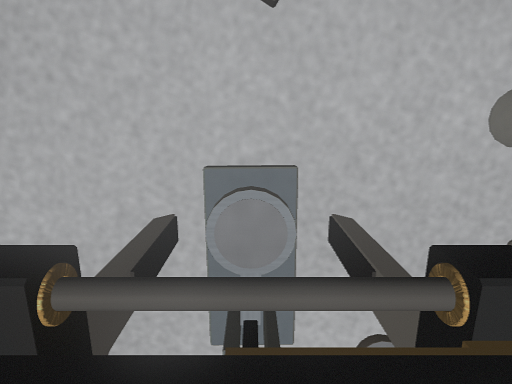

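View pics/s3c.png

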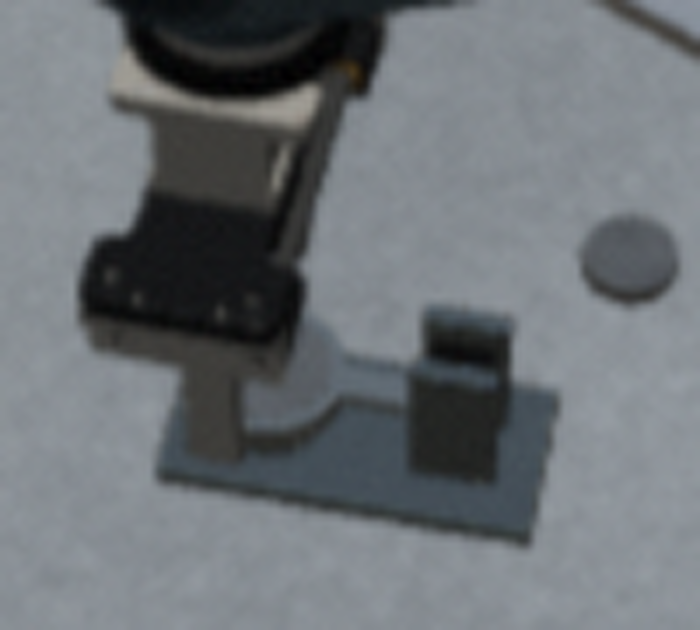

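Call:
drive_tool --targets '[{"x": 0.6, "y": -0.1, "z": 0.6, "rx": 0, "ry": -0.02, "rz": 0}, {"x": 0.4, "y": 0, "z": 0, "rx": 0, "ry": 0, "rz": 0}, {"x": 0, "y": 0, "z": 0, "rx": 0, "ry": 0, "rz": 0}]'

```text
time_s: 3.5
eef_pos: [570.9, 151.9, 61.4]
eef_rot: [[0.001, 0.306, -0.952], [-0.004, -0.952, -0.306], [-1.0, 0.004, 0.001]]
ft_force: [-0.1, 0.1, -0.6]
finger_gap: 0.999
```

```bash
python3 -c "
from go import *
s=load('w3');print(ray(s,251,233,42))
for i in range(2):
  togo(571,152.5,53.5,-72.2);s=snap('wrist','w4')"
```

```text
[570.13607024 152.12142426  42.        ]
t 3.5 pos [570.9 151.9  61.4] yaw y -72.18 F [-0.1  0.1 -0.6] gap 93.9
now-axes cm [ 0.79 -0.06 -0.03] final-axes cm [ 0.79 -0.06 -0.03] rotvec [ 0.     0.001 -0.004]
t 3.55 pos [571.1 151.9  61.6] yaw y -72.18 F [ 0.1 -0.  -0.1] gap 94.1
now-axes cm [ 0.81 -0.06 -0.01] final-axes cm [ 0.81 -0.06 -0.01] rotvec [ 0.     0.001 -0.004]
```

View pics/w4.png

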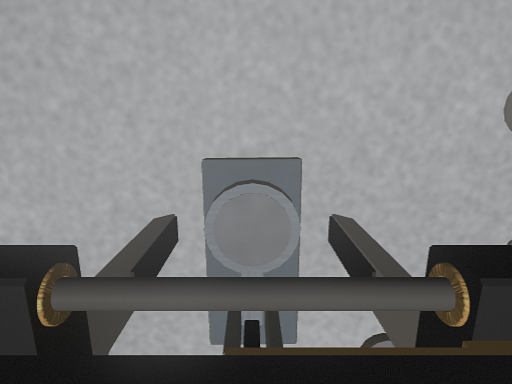

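Call:
drive_tool --targets '[{"x": 0.5, "y": -0.05, "z": 0, "rx": 0, "ry": 0, "rz": -0.004}, {"x": 0.3, "y": 0, "z": 0, "rx": 0, "ry": 0, "rz": 0}, {"x": 0, "y": 0, "z": 0, "rx": 0, "ry": 0, "rz": 0}]'

```text
time_s: 3.98
eef_pos: [571.1, 152.3, 53.3]
eef_rot: [[0.0, 0.306, -0.952], [-0.0, -0.952, -0.306], [-1.0, 0.0, -0.0]]
ft_force: [0.3, -0.5, 0.6]
finger_gap: 0.998
```

```bash
python3 -c "
from go import *
for i in range(2):
  togo(571,152.5,53.5,-72.2);s=snap('side','w5')"
```

```text
t 3.98 pos [571.1 152.3  53.3] yaw y -72.19 F [ 0.3 -0.5  0.6] gap 93.8
now-axes cm [-0.02 -0.02  0.01] final-axes cm [-0.02 -0.02  0.01] rotvec [ 0. -0. -0.]
t 4.03 pos [571.2 152.3  53.4] yaw y -72.19 F [ 0.8 -0.   0.3] gap 94.3
now-axes cm [-0.01 -0.02  0.01] final-axes cm [-0.01 -0.02  0.01] rotvec [ 0. -0. -0.]
```

Right on target; closing.

Call:
drive_tool --targets '[{"x": 0, "y": 0, "z": 0, "rx": 0, "ry": 0, "rz": 0}, {"x": 0, "y": 0, "z": 0, "rx": 0, "ry": 0, "rz": 0}, {"x": 0, "y": 0, "z": 0, "rx": 0, "ry": 0, "rz": 0}, {"x": 0, "y": 0, "z": 0, "rx": 0, "ry": 0, "rz": 0}, {"x": 0, "y": 0, "z": 0, "rx": 0, "ry": 0, "rz": 0}]' --gripper 0.0 --grip_force 45

```text
time_s: 4.7
eef_pos: [571.6, 152.4, 54.0]
eef_rot: [[0.001, 0.306, -0.952], [-0.0, -0.952, -0.306], [-1.0, 0.0, -0.001]]
ft_force: [0.4, 0.0, -0.6]
finger_gap: 0.627
```

```bash
python3 -c "
from go import *
togo(571,152.5,53.5,-72.2)"
```

```text
t 4.7 pos [571.6 152.4  54. ] yaw y -72.18 F [ 0.4  0.  -0.6] gap 59.0
now-axes cm [ 0.05 -0.03  0.05] final-axes cm [ 0.05 -0.03  0.05] rotvec [ 0.    -0.001 -0.   ]
```

Call:
drive_tool --targets '[{"x": -0.7, "y": 0, "z": 0, "rx": 0, "ry": 0, "rz": 0}, {"x": -1.0, "y": 0, "z": 0, "rx": 0, "ry": 0, "rz": 0}, {"x": -1.0, "y": 0, "z": 0, "rx": 0, "ry": 0, "rz": 0}, {"x": 0, "y": 0, "z": 0, "rx": 0, "ry": 0, "rz": 0}]'

```text
time_s: 5.2
eef_pos: [570.8, 152.4, 82.2]
eef_rot: [[-0.0, 0.306, -0.952], [-0.0, -0.952, -0.306], [-1.0, 0.0, 0.0]]
ft_force: [0.5, -0.4, -2.7]
finger_gap: 0.626
```

```bash
python3 -c "
from go import *
togo(571,152.5,53.5,-72.2)
s=snap('side','s6');crop(s,190,170,290,260,7,'pics/s6c.png')"
```

```text
t 5.2 pos [570.8 152.4  82.2] yaw y -72.18 F [ 0.5 -0.4 -2.7] gap 58.8
now-axes cm [ 2.87 -0.01 -0.02] final-axes cm [ 2.87 -0.01 -0.02] rotvec [ 0.  0. -0.]
```

View pics/s6c.png

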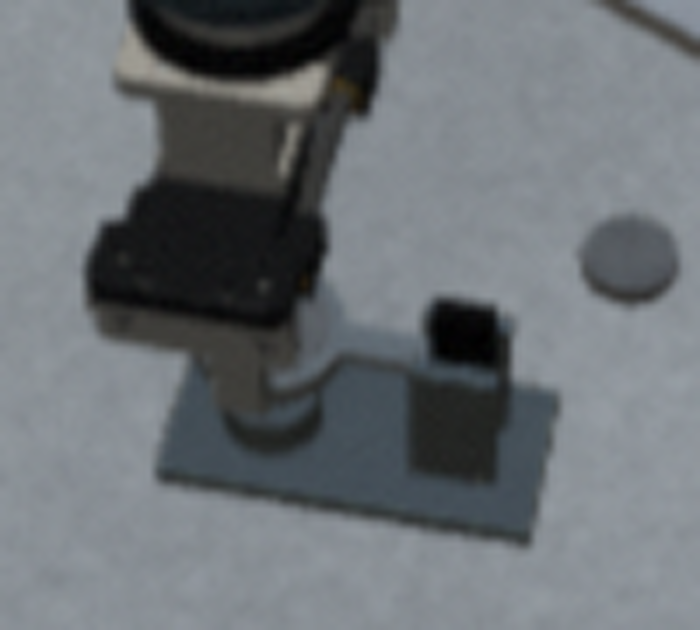

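Call:
drive_tool --targets '[{"x": -3.0, "y": 0, "z": 0, "rx": 0, "ry": 0, "rz": 0}, {"x": -4.0, "y": 0, "z": 0, "rx": 0, "ry": 0, "rz": 0}, {"x": -4.0, "y": 0, "z": 0, "rx": 0.15, "ry": 0, "rz": 0}, {"x": 0, "y": 0, "z": 0, "rx": 0.15, "ry": 0, "rz": 0}, {"x": 0, "y": 0, "z": 0, "rx": 0.15, "ry": 0, "rz": 0}]'

```text
time_s: 5.88
eef_pos: [568.8, 152.2, 192.9]
eef_rot: [[-0.006, -0.153, -0.988], [-0.001, -0.988, 0.153], [-1.0, 0.001, 0.006]]
ft_force: [-0.4, 0.3, -3.0]
finger_gap: 0.63
```

```bash
python3 -c "
from go import *
togo(525,-194.5,180,-98.5)"
```

```text
t 5.88 pos [568.8 152.2 192.9] yaw y -98.79 F [-0.4  0.3 -3. ] gap 59.2
now-axes cm [ 1.33 34.93 -0.97] final-axes cm [ 1.29 34.93 -0.79] rotvec [-0.005  0.006 -0.001]
```

Call:
drive_tool --targets '[{"x": 0, "y": 4.5, "z": -0.1, "rx": 0, "ry": 0, "rz": 0}, {"x": 0, "y": 5.0, "z": -0.1, "rx": 0, "ry": 0, "rz": 0}, {"x": 0, "y": 5.0, "z": -0.1, "rx": 0, "ry": 0, "rz": 0}, {"x": 0, "y": 5.0, "z": -0.1, "rx": 0, "ry": 0, "rz": 0}, {"x": 0, "y": 5.0, "z": -0.1, "rx": 0, "ry": 0, "rz": 0}]'

```text
time_s: 6.5
eef_pos: [534.8, -94.2, 191.9]
eef_rot: [[-0.007, -0.147, -0.989], [0.0, -0.989, 0.147], [-1.0, 0.001, 0.007]]
ft_force: [0.8, -0.3, -2.3]
finger_gap: 0.627
```

Call:
drive_tool --targets '[{"x": 0, "y": 4.5, "z": -0.1, "rx": 0, "ry": 0, "rz": 0}, {"x": 0, "y": 3.5, "z": -0.1, "rx": 0, "ry": 0, "rz": 0}, {"x": 0, "y": 0, "z": 0, "rx": 0, "ry": 0, "rz": 0}]'

```text
time_s: 6.88
eef_pos: [523.1, -178.9, 191.0]
eef_rot: [[-0.008, -0.152, -0.988], [0.001, -0.988, 0.152], [-1.0, 0.001, 0.008]]
ft_force: [0.2, -0.4, -2.4]
finger_gap: 0.626
```

```bash
python3 -c "
from go import *
togo(525,-194.5,180,-98.5)
snap('wrist','w7')
snap('wrist','w8')"
```

```text
t 6.88 pos [ 523.1 -178.9  191. ] yaw y -98.74 F [ 0.2 -0.4 -2.4] gap 58.9
now-axes cm [ 1.1   1.51 -0.44] final-axes cm [ 1.1   1.51 -0.42] rotvec [-0.004  0.008 -0.001]
```

View pics/w8.png

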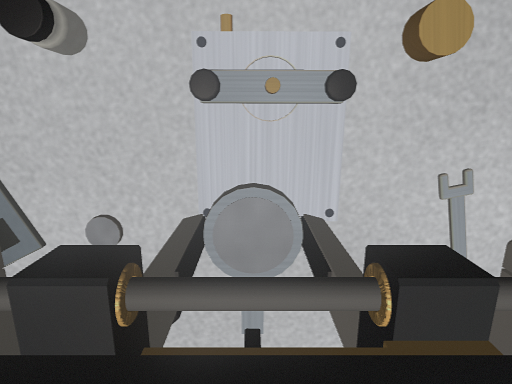

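The wrist view shows the plate head on: recess ring around (270,89), brass stub (272,85), bolts at (201,42), (341,42) and (329,212), with the disc held at (253,230).

```bash
python3 -c "
from h import *
s=load('w8');crop(s,185,20,355,140,4,'pics/w8c.png')"
```

```text
(no output)
```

View pics/w8c.png

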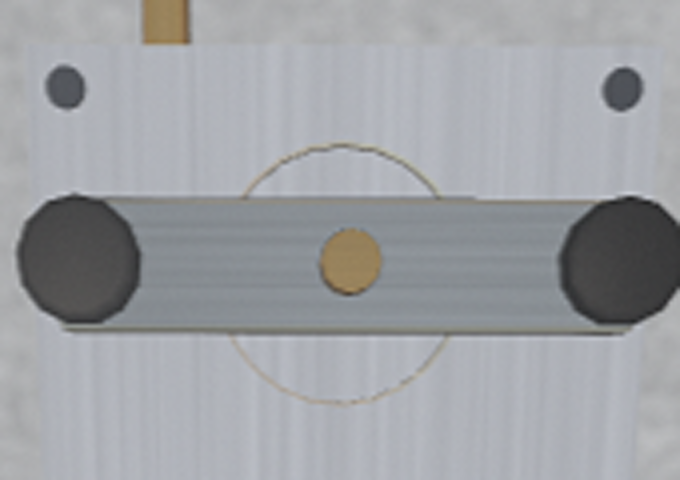

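```bash
python3 -c "
from go import *
from scipy.optimize import least_squares
for n in ('w7','w8'):
  s=load(n);f=lambda a,b,z: ray(s,a/4+185-.4,b/4+20-.4,z)
  P=np.array([f(a,b,14)[:2] for a,b in [(342,145),(341,404),(244,197),(440,197),(231,336),(450,336)]])
  r=least_squares(lambda q:np.hypot(*(P-q[:2]).T)-q[2],[615,-208,32]);print(n,r.x.round(1),r.fun.round(1))
  b1,b2=f(66,87,14),f(622,89,14);k1,k2=f(78,259,60),f(620,261,60);b3=ray(s,329,212,14)
  an=lambda d:np.degrees(np.arctan2(d[1],d[0]))
  print('y-yaw bolts',an(b2-b1),'knobs',an(k2-k1),'len',np.linalg.norm(b2-b1),np.linalg.norm(k2-k1),'long',an(b2-b3),np.linalg.norm(b2-b3));print('stub',f(350,261,57),'knobmid',(k1+k2)/2)
  print('disc',ray(s,253,230,191-53.5+42))
"
```

```text
w7 [ 613.2 -210.7   32.3] [ 0.1 -0.2 -0.1 -0.1  0.1  0.2]
y-yaw bolts -98.90763466353043 knobs -98.91451203039885 len 140.44543001722246 121.88501821722681 long -8.842018810984461 180.21656419966888
stub [ 613.53052975 -210.44069679   57.        ] knobmid [ 613.52857505 -210.03238581   60.        ]
disc [ 524.46426164 -179.23206904  179.5       ]
w8 [ 613.2 -209.3   32.2] [ 0.1 -0.2 -0.1 -0.1  0.1  0.2]
y-yaw bolts -98.83739603249002 knobs -98.84057836517762 len 140.3513648399167 121.79810469222593 long -8.759478736052115 180.10345330256473
stub [ 613.57012038 -209.06288893   57.        ] knobmid [ 613.56941328 -208.64980606   60.        ]
disc [ 524.57406523 -178.06750743  179.5       ]
```

```bash
python3 -c "
from go import *
togo(519.5,-194.6,100,-98.85)"
```

```text
t 6.97 pos [ 523.3 -176.8  190.9] yaw y -98.58 F [-0.5 -0.2 -3.1] gap 58.8
now-axes cm [9.09 1.82 0.03] final-axes cm [9.09 1.82 0.1 ] rotvec [0.005 0.009 0.   ]
```

Call:
drive_tool --targets '[{"x": 3.5, "y": 1.0, "z": 0.1, "rx": 0, "ry": 0.007, "rz": 0}, {"x": 3.5, "y": 0.5, "z": 0, "rx": 0, "ry": 0, "rz": 0}, {"x": 2.0, "y": 0, "z": 0, "rx": 0, "ry": 0, "rz": 0}, {"x": 0, "y": 0, "z": 0, "rx": 0, "ry": 0, "rz": 0}]'

```text
time_s: 7.48
eef_pos: [520.9, -186.7, 98.9]
eef_rot: [[-0.0, -0.143, -0.99], [0.001, -0.99, 0.143], [-1.0, -0.001, 0.001]]
ft_force: [1.3, -1.0, -2.1]
finger_gap: 0.626
```

```bash
python3 -c "
from go import *
togo(519.5,-194.6,40,-98.85)"
```

```text
t 7.47 pos [ 520.9 -186.7   98.9] yaw y -98.2 F [ 1.3 -1.  -2.1] gap 58.8
now-axes cm [5.89 0.81 0.02] final-axes cm [5.89 0.8  0.01] rotvec [0.011 0.001 0.001]
```

Call:
drive_tool --targets '[{"x": 2.0, "y": 0.8, "z": 0, "rx": 0.01, "ry": 0, "rz": 0}, {"x": 2.0, "y": 0, "z": 0, "rx": 0, "ry": 0, "rz": 0}, {"x": 0.8, "y": 0, "z": 0, "rx": 0, "ry": 0, "rz": 0}, {"x": 0, "y": 0, "z": 0, "rx": 0, "ry": 0, "rz": 0}]'

```text
time_s: 7.98
eef_pos: [521.7, -195.0, 50.7]
eef_rot: [[0.004, -0.151, -0.989], [-0.002, -0.989, 0.151], [-1.0, 0.001, -0.004]]
ft_force: [0.1, 0.2, -1.7]
finger_gap: 0.628
```

```bash
python3 -c "
from go import *
togo(519.5,-194.6,40,-98.85)
snap('wrist','w9');s=snap('side','s9');crop(s,225,100,345,190,6,'pics/s9c.png')
togo(519.5,-194.6,40,-98.85)"
```

```text
t 7.97 pos [ 521.7 -195.    50.7] yaw y -98.69 F [ 0.1  0.2 -1.7] gap 59.1
now-axes cm [ 1.07 -0.01  0.23] final-axes cm [ 1.07 -0.01  0.23] rotvec [ 0.003 -0.004 -0.001]
t 8.07 pos [ 522.2 -195.3   51.7] yaw y -98.69 F [-0.2 -0.7 -2.6] gap 58.6
now-axes cm [ 1.16 -0.03  0.29] final-axes cm [ 1.17 -0.03  0.28] rotvec [ 0.003 -0.005 -0.002]
```

View pics/w9.png

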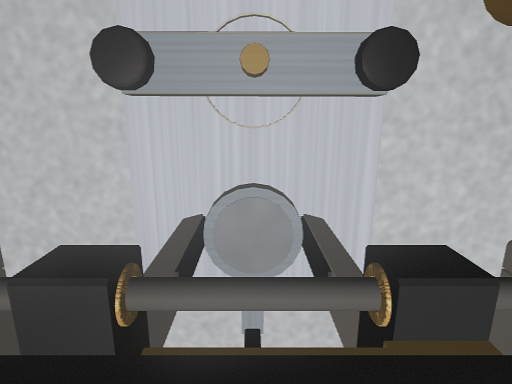

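View pics/s9c.png

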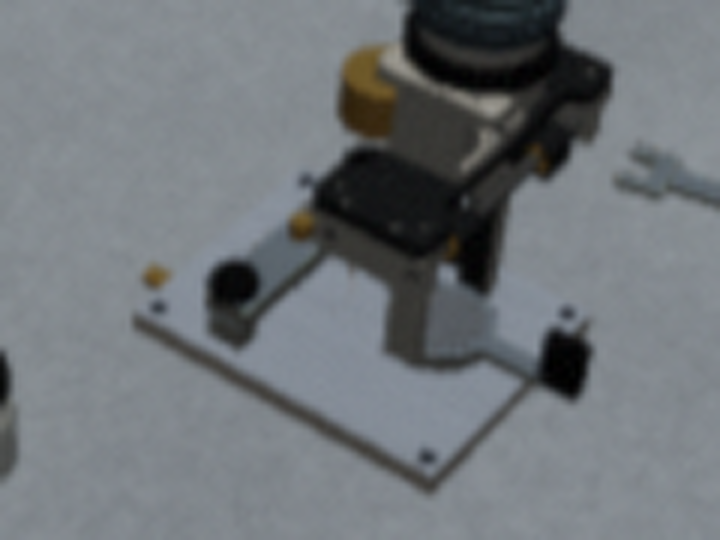

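Call:
drive_tool --targets '[{"x": 0.6, "y": 0, "z": 0.1, "rx": 0, "ry": -0.005, "rz": -0.001}, {"x": 0.4, "y": 0, "z": 0, "rx": 0, "ry": 0, "rz": 0}, {"x": 0, "y": 0, "z": 0, "rx": 0, "ry": 0, "rz": 0}]'

```text
time_s: 8.45
eef_pos: [522.2, -195.8, 42.4]
eef_rot: [[0.002, -0.151, -0.989], [-0.002, -0.989, 0.151], [-1.0, 0.002, -0.002]]
ft_force: [-0.5, 0.6, -3.5]
finger_gap: 0.629
```

```bash
python3 -c "
from go import *
togo(519.5,-194.6,38,-98.85)"
```

```text
t 8.45 pos [ 522.2 -195.8   42.4] yaw y -98.69 F [-0.5  0.6 -3.5] gap 59.1
now-axes cm [ 0.44 -0.08  0.28] final-axes cm [ 0.44 -0.08  0.28] rotvec [ 0.003 -0.002 -0.002]
```

Call:
drive_tool --targets '[{"x": 0.2, "y": 0, "z": 0, "rx": 0, "ry": -0.002, "rz": 0}, {"x": 0.2, "y": 0, "z": 0, "rx": 0, "ry": 0, "rz": 0}, {"x": 0, "y": 0, "z": 0, "rx": 0, "ry": 0, "rz": 0}]'

```text
time_s: 8.82
eef_pos: [522.3, -195.9, 38.4]
eef_rot: [[0.0, -0.151, -0.989], [-0.002, -0.989, 0.151], [-1.0, 0.002, -0.001]]
ft_force: [0.3, 0.1, -3.0]
finger_gap: 0.627
```

```bash
python3 -c "
from go import *
togo(519.5,-194.6,38,-98.85)
snap('side','s10')
togo(519.5,-194.6,38,-98.85)"
```

```text
t 8.82 pos [ 522.3 -195.9   38.4] yaw y -98.69 F [ 0.3  0.1 -3. ] gap 58.9
now-axes cm [ 0.03 -0.08  0.3 ] final-axes cm [ 0.04 -0.08  0.3 ] rotvec [ 0.003 -0.001 -0.002]
t 8.88 pos [ 522.4 -195.9   38.5] yaw y -98.69 F [ 0.8 -0.2 -2. ] gap 59.1
now-axes cm [ 0.04 -0.08  0.3 ] final-axes cm [ 0.05 -0.08  0.31] rotvec [ 0.003 -0.001 -0.002]
```

Call:
drive_tool --targets '[{"x": 0.1, "y": 0, "z": 0, "rx": 0, "ry": 0, "rz": 0}, {"x": 0.05, "y": 0, "z": 0, "rx": 0, "ry": 0, "rz": 0}]'

```text
time_s: 9.12
eef_pos: [522.6, -196.0, 38.0]
eef_rot: [[0.0, -0.151, -0.989], [-0.002, -0.989, 0.151], [-1.0, 0.002, -0.0]]
ft_force: [-2.9, 0.5, 3.7]
finger_gap: 0.624
```

```bash
python3 -c "
from go import *
togo(519.5,-194.6,38,-98.85)"
```

```text
t 9.12 pos [ 522.6 -196.    38. ] yaw y -98.68 F [-2.9  0.5  3.7] gap 58.7
now-axes cm [-0.   -0.09  0.33] final-axes cm [-0.   -0.09  0.33] rotvec [ 0.003 -0.    -0.002]
```

Contact occurred at the expected height (TCP z = 38.0). Releasing.

Call:
drive_tool --targets '[{"x": 0, "y": 0, "z": 0, "rx": 0, "ry": 0, "rz": 0}, {"x": 0, "y": 0, "z": 0, "rx": 0, "ry": 0, "rz": 0}, {"x": 0, "y": 0, "z": 0, "rx": 0, "ry": 0, "rz": 0}, {"x": 0, "y": 0, "z": 0, "rx": 0, "ry": 0, "rz": 0}]' --gripper 1.0

```text
time_s: 9.62
eef_pos: [523.8, -196.8, 38.7]
eef_rot: [[0.003, -0.151, -0.989], [-0.004, -0.989, 0.151], [-1.0, 0.003, -0.004]]
ft_force: [-0.3, 0.9, 0.1]
finger_gap: 0.987
```

```bash
python3 -c "
from go import *
togo(519.5,-194.6,38,-98.85)"
```

```text
t 9.62 pos [ 523.8 -196.8   38.7] yaw y -98.68 F [-0.3  0.9  0.1] gap 92.7
now-axes cm [ 0.07 -0.15  0.46] final-axes cm [ 0.07 -0.15  0.46] rotvec [ 0.003 -0.004 -0.003]
```

Now raise straight up and look.

Call:
drive_tool --targets '[{"x": -1.5, "y": -0.1, "z": 0.1, "rx": 0, "ry": 0, "rz": 0}, {"x": -3.0, "y": 0, "z": 0, "rx": 0, "ry": 0, "rz": 0}, {"x": -4.0, "y": 0, "z": 0, "rx": 0, "ry": 0, "rz": 0}, {"x": -2.0, "y": 0, "z": 0, "rx": 0, "ry": 0, "rz": 0}, {"x": 0, "y": 0, "z": 0, "rx": 0, "ry": 0, "rz": 0}]'

```text
time_s: 10.25
eef_pos: [523.0, -195.3, 150.7]
eef_rot: [[0.006, -0.151, -0.989], [-0.005, -0.989, 0.151], [-1.0, 0.004, -0.007]]
ft_force: [-0.1, 0.3, 0.3]
finger_gap: 0.998
```

```bash
python3 -c "
from go import *
togo(519.5,-194.6,150,-98.85)
snap('wrist','w11')
s=load('w11');crop(s,190,40,320,360,2.5,'t.png');im=cv2.imread('t.png');cv2.imwrite('pics/w11c.png',im[:600])
togo(519.5,-194.6,150,-98.85)"
```

```text
t 10.25 pos [ 523.  -195.3  150.7] yaw y -98.68 F [-0.1  0.3  0.3] gap 93.8
now-axes cm [ 0.07 -0.01  0.36] final-axes cm [ 0.07 -0.01  0.36] rotvec [ 0.003 -0.007 -0.004]
t 10.3 pos [ 522.5 -195.   149.6] yaw y -98.68 F [0.2 0.4 0.3] gap 94.0
now-axes cm [-0.04  0.01  0.3 ] final-axes cm [-0.04  0.01  0.3 ] rotvec [ 0.003 -0.005 -0.004]
```

View pics/w11.png

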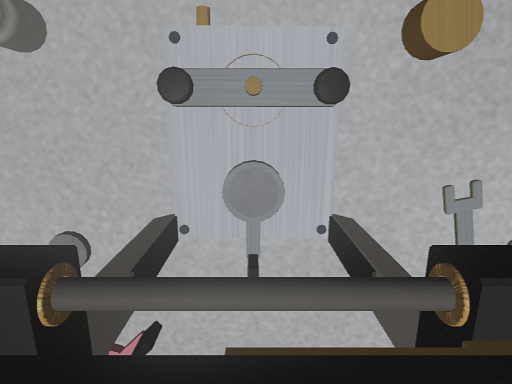

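```bash
python3 -c "
from go import *
s=load('w11');a=load('scene0')
print('pink',ray(a,216,175,6),ray(a,207,184,15))
g=cv2.cvtColor(s['image'],cv2.COLOR_RGB2GRAY)
c=cv2.HoughCircles(g[150:235,210:300],cv2.HOUGH_GRADIENT,1,50,param1=80,param2=12,minRadius=26,maxRadius=36)[0,0]+[210,150,0];print(c)
d=ray(s,c[0],c[1],26);p=(ray(s,253,54,14)+ray(s,253,126,14))/2;print('disc',d,'pocket',p)
x=np.array([np.cos(np.radians(-8.85)),np.sin(np.radians(-8.85))]);y=np.array([-x[1],x[0]]);e=(d-p)[:2];print('in pocket',e@x,e@y)
t=(ray(s,248,267,56)+ray(s,258,267,56))/2;print('tab',t)
crop(s,200,40,310,290,2.4,'pics/w11c.png')"
```

```text
pink [333.10682216   0.50172093   6.        ] [367.76255719 -51.54583127  15.        ]
[252.5        190.5         31.10000038]
disc [ 522.45624862 -195.29724973   26.        ] pocket [ 613.17581876 -209.6122224    14.        ]
in pocket -91.84184063276392 0.18750592998012183
tab [ 458.87511866 -186.00066998   56.        ]
```

View pics/w11c.png

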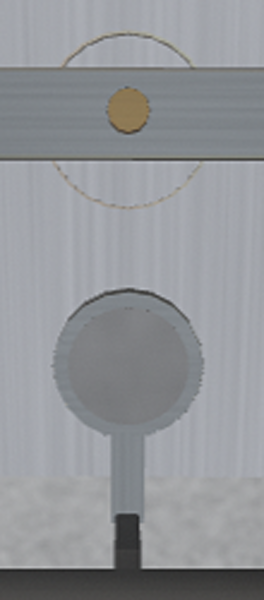

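Call:
drive_tool --targets '[{"x": 0, "y": 0, "z": 3.8, "rx": 0, "ry": -0.005, "rz": -0.004}, {"x": 1.0, "y": 0, "z": 3.7, "rx": 0, "ry": 0, "rz": 0}, {"x": 2.5, "y": 0, "z": 0, "rx": 0, "ry": 0, "rz": 0}, {"x": 0, "y": 0, "z": 0, "rx": 0, "ry": 0, "rz": 0}]' --gripper 0.5

```text
time_s: 10.8
eef_pos: [444.0, -181.7, 110.0]
eef_rot: [[-0.005, -0.151, -0.989], [0.004, -0.989, 0.151], [-1.0, -0.003, 0.006]]
ft_force: [0.5, 0.5, 0.9]
finger_gap: 0.609
```

```bash
python3 -c "
from go import *
togo(448.4,-183.8,90,-98.85)
snap('wrist','w12')
togo(448.4,-183.8,90,-98.85)"
```

```text
t 10.8 pos [ 444.  -181.7  110. ] yaw y -98.66 F [0.5 0.5 0.9] gap 57.3
now-axes cm [ 2.    0.15 -0.48] final-axes cm [ 2.    0.14 -0.47] rotvec [0.003 0.006 0.003]
t 10.85 pos [ 444.9 -182.2  111.3] yaw y -98.66 F [-0.8  0.4 -0.7] gap 53.2
now-axes cm [ 2.13  0.11 -0.38] final-axes cm [ 2.13  0.1  -0.37] rotvec [0.003 0.004 0.002]
```

View pics/w12.png

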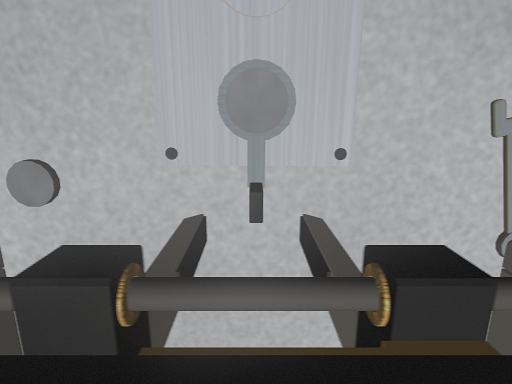

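```bash
python3 -c "
from go import *
s=load('w12');print(ray(s,256,99.5,26),ray(s,256,207.5,56))
crop(s,225,165,290,235,7,'pics/w12c.png')"
```

```text
[ 521.98209726 -195.58690096   26.        ] [ 446.06606578 -184.07327155   56.        ]
```

View pics/w12c.png

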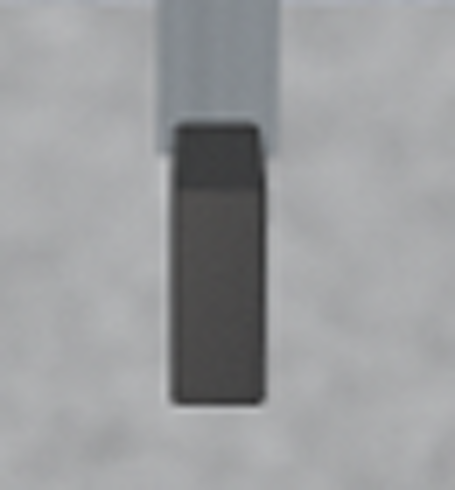

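Call:
drive_tool --targets '[{"x": 2.0, "y": 0.1, "z": -0.3, "rx": 0.003, "ry": 0.004, "rz": 0.002}, {"x": 2.0, "y": 0, "z": 0, "rx": 0, "ry": 0, "rz": 0}, {"x": 1.5, "y": 0, "z": 0, "rx": 0, "ry": 0, "rz": 0}, {"x": 0, "y": 0, "z": 0, "rx": 0, "ry": 0, "rz": 0}]' --gripper 0.4

```text
time_s: 11.35
eef_pos: [450.9, -185.3, 57.6]
eef_rot: [[0.004, -0.153, -0.988], [-0.003, -0.988, 0.153], [-1.0, 0.002, -0.005]]
ft_force: [-0.7, -0.3, -0.5]
finger_gap: 0.402
```

```bash
python3 -c "
from go import *
togo(447.5,-184,45,-98.85)
snap('wrist','w13')
togo(447.5,-184,45,-98.85)"
```

```text
t 11.35 pos [ 450.9 -185.3   57.6] yaw y -98.78 F [-0.7 -0.3 -0.5] gap 37.8
now-axes cm [ 1.26 -0.08  0.36] final-axes cm [ 1.26 -0.07  0.35] rotvec [ 0.001 -0.005 -0.002]
t 11.4 pos [ 451.4 -185.6   58.3] yaw y -98.78 F [ 0.4 -0.   0.2] gap 37.6
now-axes cm [ 1.33 -0.11  0.42] final-axes cm [ 1.33 -0.1   0.41] rotvec [ 0.001 -0.006 -0.003]
```

View pics/w13.png

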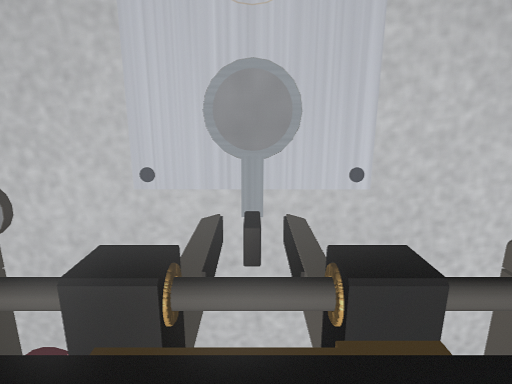

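Call:
drive_tool --targets '[{"x": 0.7, "y": -0.05, "z": 0.4, "rx": 0, "ry": -0.006, "rz": -0.003}, {"x": 0.5, "y": 0, "z": 0, "rx": 0, "ry": 0, "rz": 0}, {"x": 0, "y": 0, "z": 0, "rx": 0, "ry": 0, "rz": 0}]'

```text
time_s: 11.78
eef_pos: [448.4, -185.2, 47.2]
eef_rot: [[0.002, -0.153, -0.988], [-0.001, -0.988, 0.153], [-1.0, 0.001, -0.003]]
ft_force: [0.0, -0.4, 0.3]
finger_gap: 0.399
```

```bash
python3 -c "
from go import *
togo(447.5,-184,45,-98.85)
snap('wrist','w14')
togo(447.5,-184,45,-98.85)"
```

```text
t 11.78 pos [ 448.4 -185.2   47.2] yaw y -98.78 F [ 0.  -0.4  0.3] gap 37.5
now-axes cm [ 0.22 -0.11  0.11] final-axes cm [ 0.22 -0.11  0.11] rotvec [ 0.001 -0.003 -0.001]
t 11.82 pos [ 448.5 -185.3   47.4] yaw y -98.77 F [ 0.3  0.3 -0.3] gap 37.3
now-axes cm [ 0.24 -0.11  0.12] final-axes cm [ 0.24 -0.11  0.12] rotvec [ 0.001 -0.003 -0.001]
```

View pics/w14.png

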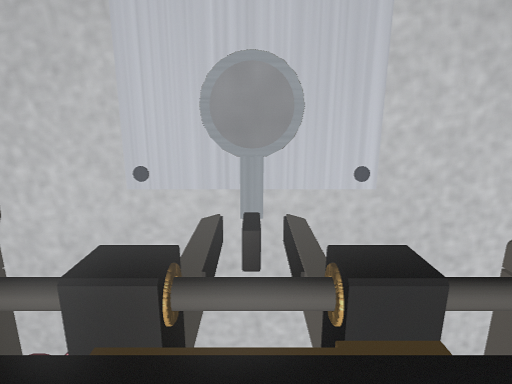

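Call:
drive_tool --targets '[{"x": 0.1, "y": -0.1, "z": 0.1, "rx": 0, "ry": -0.003, "rz": -0.001}, {"x": 0, "y": 0, "z": 0, "rx": 0, "ry": 0, "rz": 0}, {"x": 0, "y": 0, "z": 0, "rx": 0, "ry": 0, "rz": 0}, {"x": 0, "y": 0, "z": 0, "rx": 0, "ry": 0, "rz": 0}]' --gripper 0.0 --grip_force 12

```text
time_s: 12.32
eef_pos: [447.9, -184.3, 46.7]
eef_rot: [[0.0, -0.153, -0.988], [-0.001, -0.988, 0.153], [-1.0, 0.001, -0.0]]
ft_force: [-0.0, -0.5, -1.5]
finger_gap: 0.105
```

```bash
python3 -c "
from go import *
togo(447.5,-184,47,-98.85)
snap('wrist','w15')
s=load('w15');print(ray(s,252.5,102,26))
togo(447.5,-184,47,-98.85)"
```

```text
t 12.32 pos [ 447.9 -184.3   46.7] yaw y -98.77 F [-0.  -0.5 -1.5] gap 9.9
now-axes cm [-0.03 -0.02  0.04] final-axes cm [-0.03 -0.02  0.04] rotvec [ 0.001 -0.    -0.001]
[ 521.80549815 -195.48119359   26.        ]
t 12.38 pos [ 447.9 -184.3   46.7] yaw y -98.77 F [-0.3 -0.8 -0.1] gap 10.1
now-axes cm [-0.03 -0.02  0.04] final-axes cm [-0.03 -0.02  0.04] rotvec [ 0.001 -0.    -0.001]
```

View pics/w15.png

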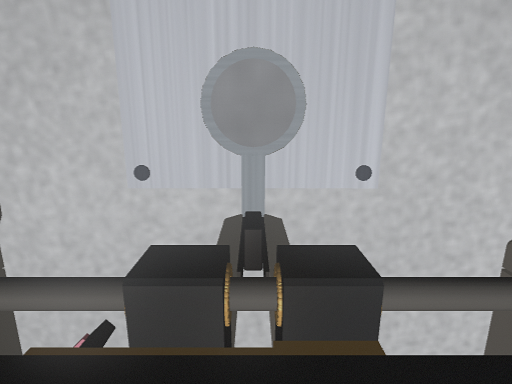

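Call:
drive_tool --targets '[{"x": 0, "y": 0, "z": -0.6, "rx": 0, "ry": 0, "rz": 0}, {"x": 0, "y": 0, "z": -1.0, "rx": 0, "ry": 0, "rz": 0}, {"x": 0, "y": 0, "z": -1.0, "rx": 0, "ry": 0, "rz": 0}, {"x": 0, "y": 0, "z": 0, "rx": 0, "ry": 0, "rz": 0}]'

```text
time_s: 12.88
eef_pos: [473.1, -188.0, 46.7]
eef_rot: [[-0.005, -0.152, -0.988], [0.001, -0.988, 0.152], [-1.0, -0.0, 0.005]]
ft_force: [2.5, -1.1, -1.3]
finger_gap: 0.103
```

```bash
python3 -c "
from go import *
togo(447.9+.988*92.3,-184.3-.154*92.3,46.7,-98.85)"
```

```text
t 12.88 pos [ 473.1 -188.    46.7] yaw y -98.73 F [ 2.5 -1.1 -1.3] gap 9.7
now-axes cm [-0.04  0.04 -6.69] final-axes cm [-0.    0.03 -6.69] rotvec [0.002 0.005 0.   ]
```

Call:
drive_tool --targets '[{"x": 0, "y": 0, "z": -0.8, "rx": 0.002, "ry": 0.004, "rz": 0}, {"x": 0, "y": 0, "z": -1.0, "rx": 0, "ry": 0, "rz": 0}, {"x": 0, "y": 0, "z": -1.0, "rx": 0, "ry": 0, "rz": 0}, {"x": 0, "y": 0, "z": 0, "rx": 0, "ry": 0, "rz": 0}]'

```text
time_s: 13.38
eef_pos: [500.2, -192.0, 46.6]
eef_rot: [[-0.006, -0.153, -0.988], [0.002, -0.988, 0.153], [-1.0, -0.001, 0.007]]
ft_force: [1.2, -1.2, -0.4]
finger_gap: 0.107
```

```bash
python3 -c "
from go import *
togo(447.9+.988*92.3,-184.3-.154*92.3,46.7,-98.85)
snap('wrist','w16');s=snap('side','s16');crop(s,225,100,345,190,6,'pics/s16c.png')
togo(447.9+.988*92.3,-184.3-.154*92.3,46.7,-98.85)"
```

```text
t 13.38 pos [ 500.2 -192.    46.6] yaw y -98.82 F [ 1.2 -1.2 -0.4] gap 10.0
now-axes cm [-0.04  0.05 -3.95] final-axes cm [-0.01  0.04 -3.95] rotvec [0.001 0.007 0.001]
t 13.47 pos [ 499.8 -191.9   46.6] yaw y -98.83 F [ 0.9 -0.4 -1. ] gap 10.1
now-axes cm [-0.04  0.05 -3.99] final-axes cm [-0.01  0.05 -3.99] rotvec [0.    0.007 0.001]
```

View pics/w16.png

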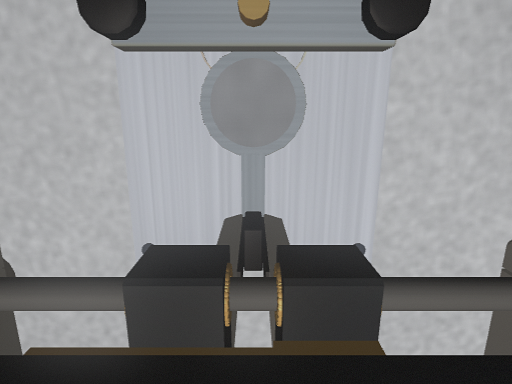

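View pics/s16c.png

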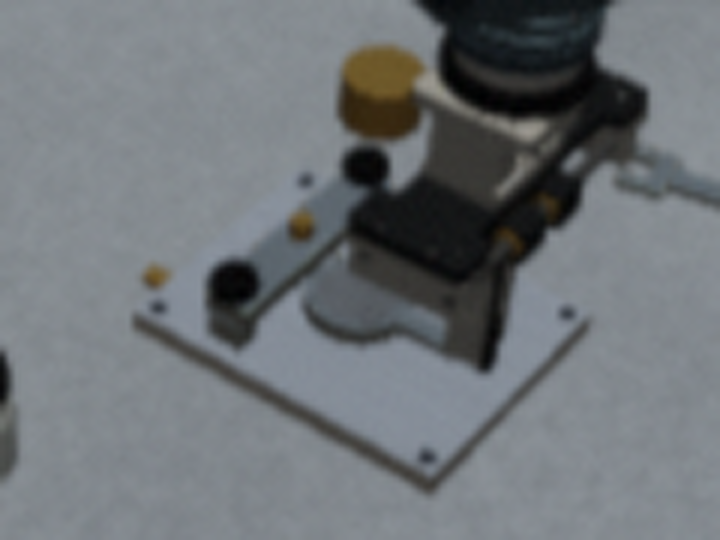

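Call:
drive_tool --targets '[{"x": 0, "y": 0.03, "z": -0.6, "rx": 0, "ry": 0.006, "rz": 0}, {"x": 0, "y": 0, "z": -0.8, "rx": 0, "ry": 0, "rz": 0}, {"x": 0, "y": 0, "z": -0.8, "rx": 0, "ry": 0, "rz": 0}, {"x": 0, "y": 0, "z": -0.8, "rx": 0, "ry": 0, "rz": 0}, {"x": 0, "y": 0, "z": 0, "rx": 0, "ry": 0, "rz": 0}]'

```text
time_s: 14.1
eef_pos: [527.2, -196.3, 46.6]
eef_rot: [[-0.009, -0.153, -0.988], [0.003, -0.988, 0.153], [-1.0, -0.002, 0.009]]
ft_force: [1.2, 0.1, -1.0]
finger_gap: 0.105
```

```bash
python3 -c "
from go import *
togo(447.9+.988*92.3,-184.3-.154*92.3,46.7,-98.85)
snap('wrist','w17')
togo(447.9+.988*92.3,-184.3-.154*92.3,46.7,-98.85)"
```

```text
t 14.1 pos [ 527.2 -196.3   46.6] yaw y -98.81 F [ 1.2  0.1 -1. ] gap 9.9
now-axes cm [-0.02  0.04 -1.21] final-axes cm [-0.01  0.03 -1.21] rotvec [0.001 0.009 0.002]
t 14.15 pos [ 527.1 -196.3   46.6] yaw y -98.81 F [ 2.7 -0.4 -0.8] gap 9.9
now-axes cm [-0.02  0.04 -1.22] final-axes cm [-0.01  0.04 -1.22] rotvec [0.001 0.009 0.002]
```

View pics/w17.png

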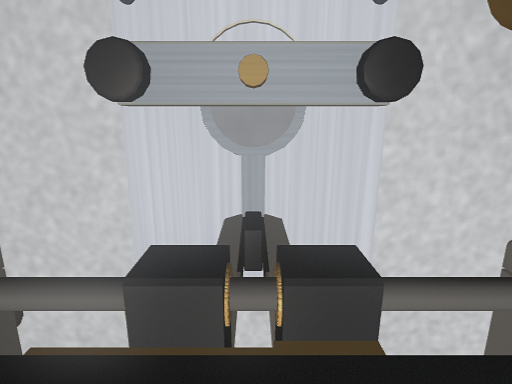

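```bash
python3 -c "
from go import *
from scipy.optimize import least_squares
s=load('w17');crop(s,195,10,315,170,5,'t.png');im=cv2.imread('t.png');cv2.imwrite('pics/w17c.png',im[:600])
g=cv2.cvtColor(load('w16')['image'],cv2.COLOR_RGB2GRAY)
c=cv2.HoughCircles(g[40:170,180:330],cv2.HOUGH_GRADIENT,1,50,param1=80,param2=12,minRadius=40,maxRadius=60)[0,0]+[180,40,0];print('disc px',c)
d=ray(s,c[0],c[1],26);print('disc',d)
P=[]
for u,v in [(253,21),(213,41),(293,41)]:P.append(ray(s,u,v,14)[:2])
P=np.array(P);r=least_squares(lambda q:np.hypot(*(P-q).T)-32,[613,-209]);print('pocket',r.x,r.fun)
x=np.array([np.cos(np.radians(-8.85)),np.sin(np.radians(-8.85))]);y=np.array([-x[1],x[0]]);e=d[:2]-r.x;print(e@x,e@y)
"
```

```text
disc px [251.5        101.5         54.90000153]
disc [ 601.27364656 -206.93543119   26.        ]
pocket [ 612.91492486 -209.52828938] [ 0.33649272 -0.24345531 -0.24345223]
-11.901589544794664 0.7709995539084403
```

View pics/w17c.png

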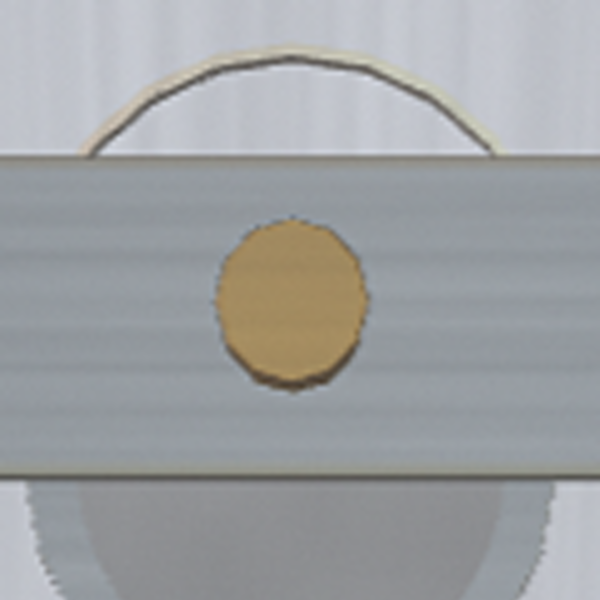

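Call:
drive_tool --targets '[{"x": 0, "y": 0, "z": -0.5, "rx": 0, "ry": 0.004, "rz": 0}, {"x": 0, "y": 0, "z": -0.5, "rx": 0, "ry": 0, "rz": 0}, {"x": 0, "y": 0, "z": -0.2, "rx": 0, "ry": 0, "rz": 0}, {"x": 0, "y": 0, "z": 0, "rx": 0, "ry": 0, "rz": 0}]'

```text
time_s: 14.65
eef_pos: [537.2, -197.7, 46.5]
eef_rot: [[-0.011, -0.153, -0.988], [0.004, -0.988, 0.153], [-1.0, -0.003, 0.011]]
ft_force: [-2.0, -0.2, 3.1]
finger_gap: 0.109
```

```bash
python3 -c "
from go import *
togo(447.9+.988*92,-184.3-.154*92,46.7,-98.85)
s=snap('wrist','w18')
togo(447.9+.988*92,-184.3-.154*92,46.7,-98.85)
crop(s,185,10,325,170,4,'t.png');im=cv2.imread('t.png');cv2.imwrite('pics/w18c.png',im[:600])"
```

```text
t 14.65 pos [ 537.2 -197.7   46.5] yaw y -98.79 F [-2.  -0.2  3.1] gap 10.2
now-axes cm [-0.02  0.06 -0.17] final-axes cm [-0.02  0.05 -0.17] rotvec [0.001 0.011 0.003]
t 14.7 pos [ 537.2 -197.6   46.5] yaw y -98.79 F [-2.8  0.   3. ] gap 9.9
now-axes cm [-0.02  0.06 -0.17] final-axes cm [-0.02  0.06 -0.18] rotvec [0.001 0.011 0.003]
```

View pics/w18c.png

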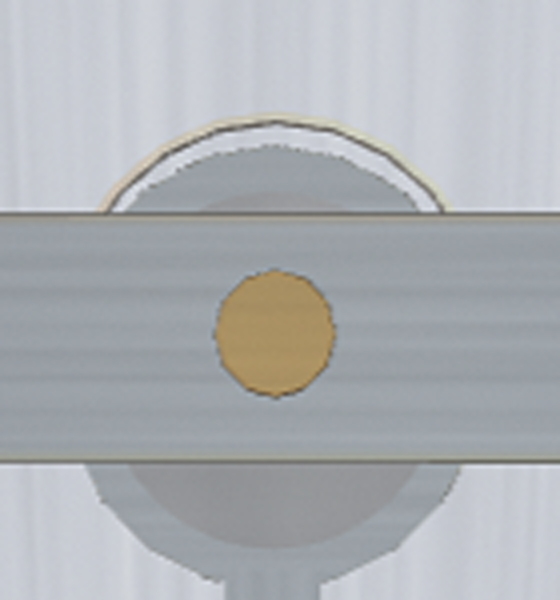

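```bash
python3 -c "
from go import *
s=load('w18');a=ray(s,253.6,145/4+9.6,26);b=ray(s,253.6,120/4+9.6,14);a2=ray(s,253.6,145/4+9.6,25)
x=np.array([np.cos(np.radians(-8.85)),np.sin(np.radians(-8.85))])
print('disc cx - pocket cx', (a-b)[:2]@x+2)"
```

```text
disc cx - pocket cx -3.709172464526455
```

Call:
drive_tool --targets '[{"x": 0, "y": 0, "z": -0.15, "rx": 0, "ry": 0.004, "rz": 0}, {"x": 0, "y": 0, "z": 0, "rx": 0, "ry": 0, "rz": 0}]'

```text
time_s: 14.95
eef_pos: [538.7, -197.6, 45.8]
eef_rot: [[-0.006, -0.153, -0.988], [0.004, -0.988, 0.153], [-1.0, -0.003, 0.006]]
ft_force: [1.4, -0.4, -2.0]
finger_gap: 0.105
```

```bash
python3 -c "
from go import *
togo(447.9+.988*92,-184.3-.154*92,46.7,-98.85)
s=snap('wrist','w19')
togo(447.9+.988*92,-184.3-.154*92,46.7,-98.85)
crop(s,185,10,325,170,4,'t.png');im=cv2.imread('t.png');cv2.imwrite('pics/w19c.png',im[:600])"
```

```text
t 14.95 pos [ 538.7 -197.6   45.8] yaw y -98.81 F [ 1.4 -0.4 -2. ] gap 9.9
now-axes cm [-0.1   0.08 -0.03] final-axes cm [-0.09  0.08 -0.03] rotvec [0.001 0.006 0.003]
t 15.0 pos [ 538.7 -197.6   45.8] yaw y -98.81 F [ 1.3  0.1 -0.6] gap 10.0
now-axes cm [-0.09  0.08 -0.02] final-axes cm [-0.09  0.08 -0.02] rotvec [0.001 0.006 0.003]
```

View pics/w19c.png

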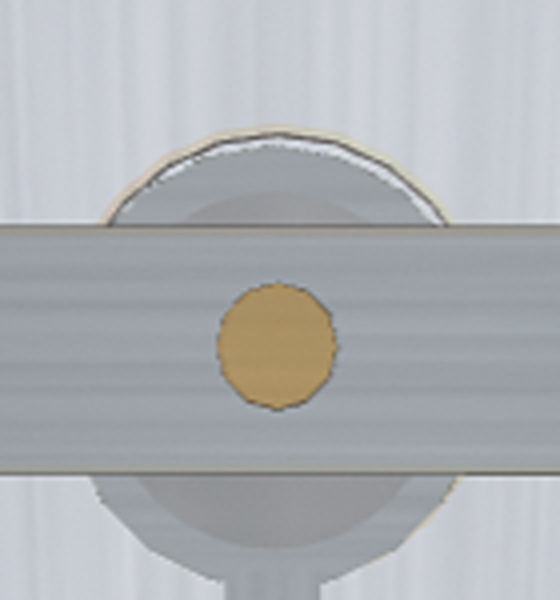

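Call:
drive_tool --targets '[{"x": 0, "y": 0.07, "z": -0.12, "rx": 0, "ry": 0.004, "rz": 0}, {"x": 0, "y": 0, "z": 0, "rx": 0, "ry": 0, "rz": 0}]'

```text
time_s: 15.25
eef_pos: [539.4, -198.1, 44.8]
eef_rot: [[-0.003, -0.153, -0.988], [0.004, -0.988, 0.153], [-1.0, -0.004, 0.003]]
ft_force: [0.0, -1.2, -2.0]
finger_gap: 0.108
```

```bash
python3 -c "
from go import *
s=load('w19');a=ray(s,253.6,145/4+9.6,26);b=ray(s,253.6,130/4+9.6,14)
x=np.array([np.cos(np.radians(-8.85)),np.sin(np.radians(-8.85))])
print('w19 disc cx - pocket cx', (a-b)[:2]@x+2)
s=snap('wrist','w20')
togo(447.9+.988*92,-184.3-.154*92,46.7,-98.85)
crop(s,185,10,325,170,4,'t.png');im=cv2.imread('t.png');cv2.imwrite('pics/w20c.png',im[:600])"
```

```text
w19 disc cx - pocket cx -2.456434047704179
t 15.3 pos [ 539.3 -198.    44.8] yaw y -98.81 F [-0.5 -0.2 -2.9] gap 10.1
now-axes cm [-0.19  0.05  0.05] final-axes cm [-0.19  0.05  0.05] rotvec [0.001 0.003 0.004]
```

View pics/w20c.png

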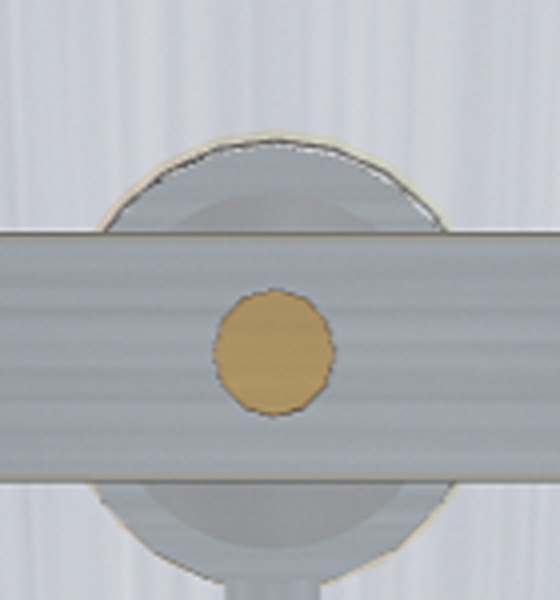

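The disc now hangs in the recess opening (tool 2 mm lower and carrying its weight). Lower slightly, then open.

Call:
drive_tool --targets '[{"x": 0.1, "y": 0, "z": 0, "rx": 0, "ry": 0, "rz": 0}, {"x": 0.1, "y": 0, "z": 0, "rx": 0, "ry": 0, "rz": 0}]'

```text
time_s: 15.55
eef_pos: [539.2, -197.9, 42.5]
eef_rot: [[-0.003, -0.153, -0.988], [0.005, -0.988, 0.153], [-1.0, -0.004, 0.004]]
ft_force: [0.7, 0.0, -1.9]
finger_gap: 0.107
```

Call:
drive_tool --targets '[{"x": 0, "y": 0, "z": 0, "rx": 0, "ry": 0, "rz": 0}, {"x": 0, "y": 0, "z": 0, "rx": 0, "ry": 0, "rz": 0}, {"x": 0, "y": 0, "z": 0, "rx": 0, "ry": 0, "rz": 0}]' --gripper 0.35

```text
time_s: 15.92
eef_pos: [540.6, -198.7, 43.8]
eef_rot: [[0.0, -0.153, -0.988], [0.003, -0.988, 0.153], [-1.0, -0.003, 0.0]]
ft_force: [-0.1, 0.0, -0.4]
finger_gap: 0.343
```

```bash
python3 -c "
from go import *
togo(447.9+.988*92,-184.3-.154*92,46.7,-98.85)
s=snap('wrist','w21')
crop(s,185,10,325,170,4,'t.png');im=cv2.imread('t.png');cv2.imwrite('pics/w21c.png',im[:600])
s=snap('side','s21');crop(s,225,100,345,190,6,'pics/s21c.png')"
```

```text
t 15.93 pos [ 540.6 -198.7   43.8] yaw y -98.82 F [-0.1  0.  -0.4] gap 32.3
now-axes cm [-0.29  0.    0.18] final-axes cm [-0.29  0.01  0.18] rotvec [0.    0.    0.003]
```

View pics/w21c.png

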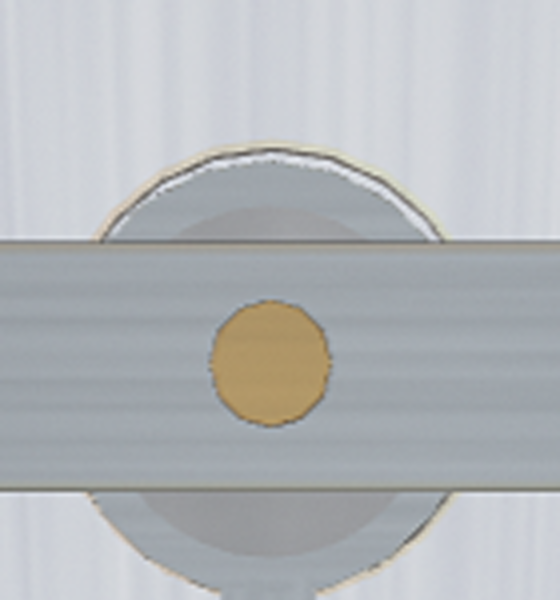

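View pics/s21c.png

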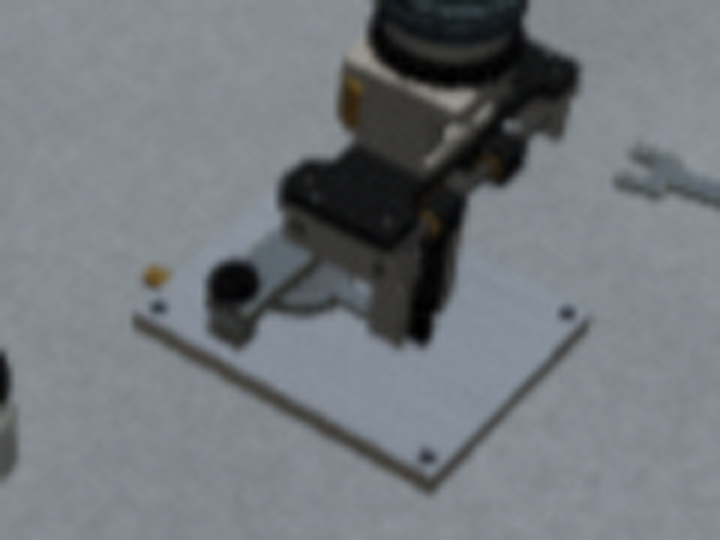

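Call:
drive_tool --targets '[{"x": -1.5, "y": 0, "z": 0, "rx": 0, "ry": 0, "rz": 0}, {"x": -2.5, "y": 0, "z": 0, "rx": 0, "ry": 0, "rz": 0}, {"x": -3.0, "y": 0, "z": 0, "rx": 0, "ry": 0, "rz": 0}, {"x": -3.0, "y": 0, "z": 0, "rx": 0, "ry": 0, "rz": 0}, {"x": 0, "y": 0, "z": 0, "rx": 0, "ry": 0, "rz": 0}]'

```text
time_s: 16.65
eef_pos: [541.5, -199.5, 151.0]
eef_rot: [[0.004, -0.153, -0.988], [0.001, -0.988, 0.153], [-1.0, -0.002, -0.004]]
ft_force: [-0.3, -0.9, 0.3]
finger_gap: 0.35
```

```bash
python3 -c "
from go import *
togo(447.9+.988*92,-184.3-.154*92,146.7,-98.85)
s=snap('wrist','w22')
crop(s,185,60,325,260,4,'t.png');im=cv2.imread('t.png');cv2.imwrite('pics/w22c.png',im[:600])
s=snap('side','s22');crop(s,225,100,345,190,6,'pics/s22c.png')"
```

```text
t 16.65 pos [ 541.5 -199.5  151. ] yaw y -98.82 F [-0.3 -0.9  0.3] gap 32.9
now-axes cm [ 0.43 -0.06  0.28] final-axes cm [ 0.43 -0.06  0.28] rotvec [ 0.001 -0.004  0.002]
```

View pics/w22.png

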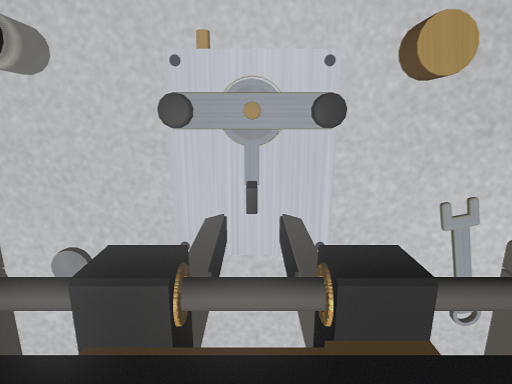

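View pics/s22c.png

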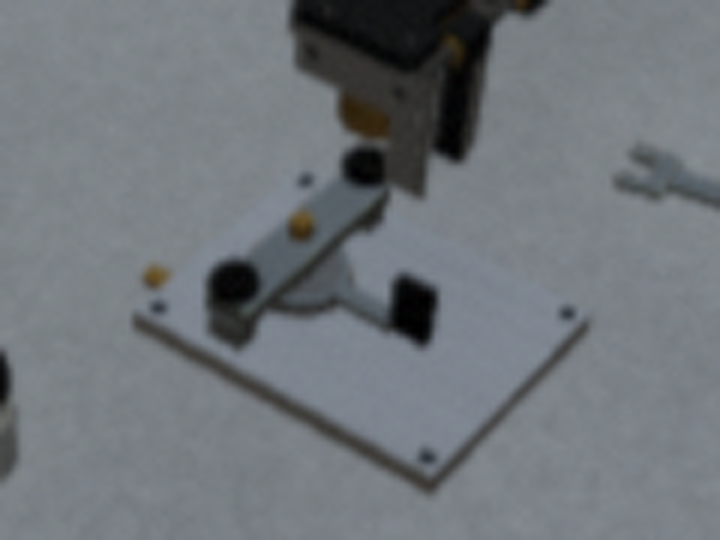

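Run:
```python
from go import *
s=load('w22');print('valid wrist depth',(s['range_z']>0).mean())
for n in ('s22','s16'):
    b=load(n);P=cloud(b)
    for nm,p in [('discnear',(590,-205.8,23)),('plate',(560,-235,14)),('tabtop',(539,-198,54))]:
        u,v=proj(b,p).round().astype(int);print(n,nm,u,v,P[v-1:v+2,u-1:u+2,2].round(1).tolist())
P=cloud(s)
for nm,p in [('discnear',(589,-205.8,22)),('discfar',(637,-213,22)),('plate',(580,-250,14)),('tabtop',(539,-198,54))]:
    u,v=proj(s,p).round().astype(int);print('w',nm,u,v,np.nanmedian(P[v-2:v+3,u-2:u+3,2]))
crop(s,205,65,305,225,5,'t.png');im=cv2.imread('t.png');cv2.imwrite('pics/w22c.png',im[:600])
```

```text
valid wrist depth 0.9960581461588541
s22 discnear 280 147 [[24.9, 22.6, 21.3], [23.9, 23.8, 23.6], [22.3, 24.7, 25.0]]
s22 plate 292 147 [[53.0, 54.9, 53.8], [54.9, 52.5, 55.1], [48.4, 51.0, 52.8]]
s22 tabtop 294 147 [[53.8, 57.8, 14.8], [55.1, 51.4, 56.5], [52.8, 53.8, 55.1]]
s16 discnear 280 147 [[30.0, 29.5, 32.2], [31.2, 28.3, 28.9], [28.2, 28.8, 29.1]]
s16 plate 292 147 [[136.3, 135.9, 139.3], [132.5, 133.2, 136.0], [125.6, 131.2, 130.3]]
s16 tabtop 294 147 [[139.3, 142.3, 151.6], [136.0, 136.6, 138.1], [130.3, 134.4, 136.0]]
w discnear 252 138 23.07946925901308
w discfar 252 84 23.181618598158877
w plate 299 140 15.167056696672091
w tabtop 252 200 52.8369014714649
```

View pics/w22c.png

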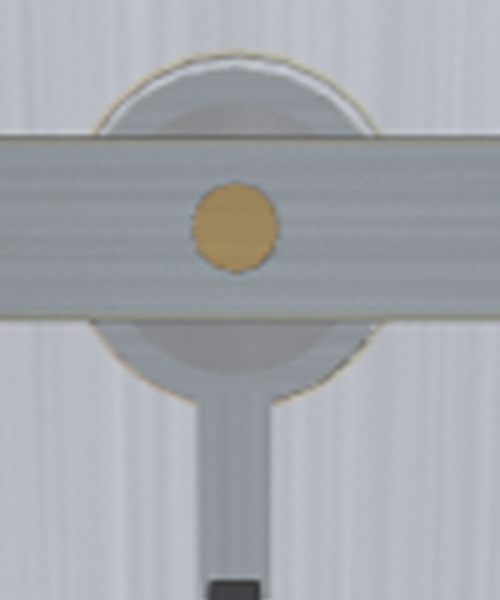

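The wrist depth puts the disc top 7.9 mm (near side) and 8.0 mm (far side) above the plate. That is the 8 mm expected when fully down, so it is flat in the recess. The arm is clear, so I hand in.

```bash
python3 -c "
from workcell import workorder
print(workorder.close_job())"
```

```text
the job is handed in; nothing more can be done
None
```

I lifted the grey tabbed disc off its stand by the rim and laid it on the plate's open end, about 92 mm before the recess with its tab pointing away from the bridge. I let go, gripped the tab, slid the disc under the bridge, lowered it about 3 mm over the recess and released it. I handed the job in at about 17 s, with the gripper raised well clear.

**Last checks:** wrist-camera depth put the disc's top 7.9 mm (near side) and 8.0 mm (far side) above the plate. 8 mm is expected when it is fully down, so it is seated and level. The last picture shows the disc inside the recess ring. I didn't measure its final centre offset, but fully down the recess allows at most about 2 mm.

**Disagreements and gaps:**
- **Pose drift:** the measured arm pose drifted a few mm and about 0.01 rad between moves, so I corrected it against the wrist images. During the final approach the image put the disc 3.7 mm short, while the arm pose gave about 1.8 mm; I closed the gap in small steps.
- **Bystanders:** I felt no unexpected forces, and none of the moves passed low over other things. I did not measure each bystander's position again at the end.

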